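Clamp the sample carrier on the tilted stage with a T-bolt

ROBOT

A 7-joint arm with a two-finger parallel gripper is mounted at the origin on a cart in front of the work surface, level with it; the furniture and walls round the work are solid. World frame = base frame: x ahead of the robot, y to its left, z up, the work surface at z = 0. Lengths are in mm, angles in rad, forces in N, time in s.
With the tool pointing down it reaches from about 400 to 875 mm from the base axis. Payload 4.4 kg.
Tool frame: the origin (TCP) lies midway between the tips of the shut fingers; the grasp point (between the pads) lies grasp_offset behind it (grasp_offset is the distance from the TCP to the grasp point, in mm); z points along the fingers, y is the line along which they close (so a half turn about z gives the same grasp; the last joint's range is limited). The gripper opens to 85 mm and grips with 20 to 120 N. Pads are 22 mm wide; open, the fingers measure 114 mm over their backs; the gripper's body (76 mm by 85 mm) begins 54 mm behind the grasp point. The pads swing forward as they close: fully open they stand 13 mm farther back than shut.
Start: joints at [1.06, 0.628, 0.038, 1.517, -0.027, 0.996, -0.02], TCP at [279.709, -586.755, 231.313] pointing down, gripper open.
Joint ranges: [-3.06, 3.06], [-0.37, 2.12], [-1.25, 1.32], [0.18, 2.47], [-1.1, 4.24], [0.23, 1.98], [-2.94, 2.94]. Speed limits (rad/s): [2.57, 2.57, 3.14, 3.14, 3.14, 3.14, 3.14].

INTERFACE

Orientations are given as [roll, pitch, yaw] about the fixed x, y, z axes, in that order (R = Rz(yaw) Ry(pitch) Rx(roll)).
In Python, from workcell import read_state, read_camera, hand_in, grasp_offset gives the robot as it stands.
- The arm moves only by the tool jog_arm, never from a script. Its argument "targets" is a list of rows, each an object of numbers: "x", "y", "z": the shift along the tool's x, y, z in mm; "wx", "wy", "wz": the turn, a rotation vector about the tool's x, y, z in degrees; "hand": the opening, from -1 (shut) to 1 (fully open). In form: [{"x": .., "y": .., "z": .., "wx": .., "wy": .., "wz": .., "hand": ..}, ...]. A call has exactly 10 rows; each row is the pose to reach, as a shift and turn from the pose commanded when the call began, along the tool's axes at that moment; what a row does not reach only later rows make up. A row lasts 1/8 s, in which the tool goes at most 62.5 mm and 10.7 degrees, less where a joint would pass 70% of its speed; a pose out of reach is approached as far as the arm can. A call with a gripper value outside its range is refused whole. The fingers move at their own pace and stop on an object; the grip force is fixed at half the most. Time passes only in rows, so rows that repeat a pose let the fingers close, or fill a call up. It gives the time, the measured TCP pose, the force, the opening and the grip force at its end, in the units of the state.
- read_state(): the state, without advancing time (a new reading comes with each control period).
- read_camera(name): name is "scene" or "side" or "wrist"; returns a dict with "color" (384x512x3 uint8, red, green, blue), "vertical_fov" (degrees; the focal length in pixels is half the picture's height over the tangent of half this angle, whatever the lens; pixels are square), "cx", "cy" (the principal point, pixels), "xyz" and "orientation" of the camera in the world. Camera axes: x right, y down, z forward; pixel columns grow to the right and rows downward; lengths in mm; the calibration is good to about 2 mm. The wrist camera is an equidistant fisheye: a pixel r from the principal point sees the ray r / f radians off the axis. A picture is of the moment at which its call begins. There is no depth.
- hand_in(): hands the job in; it is judged then, once.
The state is a dict: "time": time; "joint_pos": joint angles; "qd": joint speeds; "tau": joint torques, N m; "eef_pos": TCP position; "orientation": TCP orientation; "force": force on the tool from outside, world axes, zero at the start; "ft_torque": the same for the moment, N m; "opening": finger opening in mm; "gripper_force": force on a finger pad.
Only numpy, scipy, OpenCV 4.12 (cv2) and the standard library are available. Lean on these libraries where they do the work, as an engineer would, in place of code of your own. Each camera call takes 0.05 s, during which the arm holds its last target. There are 200 camera calls.

TASK

Fasten the blue sample carrier to the tilted stage with the T-bolt from the grey holder: pass the bolt head lengthwise through the carrier's slot and down into the stage's T-slot, turn the bolt a quarter turn clockwise so the head lies square across the slot, pull it up so its square neck locks between the lips, and then screw the orange wing nut clockwise until the carrier is clamped firmly. Leave the carrier lying flat against its stops and do not disturb the other things on the bench.

Things in the scene. Friction and masses are not known exactly. Their poses are not given: they have to be found in the camera images.
- stage: grey foot of the stage (150 x 175 x 12 mm), fixed to the bench; origin on the bench under the point where the bolt goes in, x towards the raised back of the stage, z up.
- bed: aluminium bed of the stage (114 x 165 x 24.5 mm), fixed, sloping 32 degrees down to the front. Origin: in its top surface, mid T-slot, where the bolt goes in. z square to the bed (the bolt goes in along -z), x up the slope, y level, along the T-slot, which runs from y = -115 to +50 mm. Steel stops 5 mm high stand at the lower edge and both ends.
- slot_floor (a point): point on the floor of the T-slot channel, 18.5 mm below the bed's origin along its z, axes of the bed. The mouth is 20 mm wide (x) between lips 6 mm thick; the channel under them is 44 mm wide and 12.5 mm deep. Lips and channel are the same all along the slot.
- carrier: blue plate of the sample carrier (96 x 150 x 6 mm, 0.35 kg), loose, lying on the bed against the lower stop. Its axes are those of the bed. Origin: underside, at the centre of its slot (22 mm in x, 44 mm in y, right through, over the T-slot). A white tile (top 9 mm above the underside) with two steel clips (10.5 mm) sits on it, at y = -57 to -99 mm.
- holder: grey plastic block (66 x 88 x 24 mm), fixed, with the pocket in which the bolt stands upright, head down. Pocket floor 10 mm above the bench.
- bolt: steel T-bolt, loose (about 0.14 kg with its nut), standing in the holder. Origin: centre of the underside of its head; z up the shank. Head 38 mm along y, 18 mm along x, 7 mm high; above it the square neck, then a round shank (17 mm thick, 9 mm from 18 mm up). Let go while the nut is loose, the bolt sinks back until the head is on the floor of the slot or the washer on the carrier.
- bolt_neck (a point): middle of the square neck (18 x 18 mm, 4 mm high), 9 mm above the head's underside. With the head on the slot floor the neck is 1.5 mm under the lips and the bolt can turn. Head square across, the bolt can be pulled up 5.5 mm, till the head meets the lips; the neck, between the lips, then stops it turning. Over 7 degrees off square, or 1 mm off centre, the neck catches under the lips after 1.5 mm.
- wing_grip (a point): centre of the orange wing of the nut: 11 mm thick along its x, 34 mm long along its y, 32 mm high; z along the bolt. With the nut loose it is 50 mm above the underside of the head and in line with the head. Below it a steel washer 38 mm in diameter, top 21 mm and underside 24.5 mm below this point; nut loose and head on the slot floor, the washer is 1 mm above the carrier.
- wing (a joint): turn of the nut on the bolt, 0 when loose (as at the start), growing clockwise seen from above. Steep thread: nut and washer go down 3.2 mm per radian; after 6.5 mm (2.03 rad) washer and head meet carrier and lips, then turn firmly to about 2.4 rad (it springs back some 0.2 when let go). Thread friction (0.055 N m) holds the nut where it is left; the bolt turns with it unless held (neck, or head pressed on the floor).
- tape_roll: roll of paper tape, 63 mm across, 18 mm high, bystander; origin at the underside
- timer: white timer, 62 mm high, bystander; origin at the underside
- forceps: steel forceps, 126 mm long, bystander; origin at the underside
- marker: blue marker pen, 133 mm long, bystander; origin at the underside
- weighing: small glass weighing bottle, 62 mm high, bystander; origin at the underside

How it is judged (in metres and radians):
On the way, in this order (a step that is already met when the one before it is completed fails the run):
1. the bolt head is down in the T-slot, lengthwise (z of bolt in the frame of bed between -0.021 and -0.015 m and distance between bolt and bed below 0.03 m and angle between the y axis of bolt and the y axis of bed, either way round below 0.5 rad), for 0.1 s.
2. the bolt head lies square across the T-slot, under the lips (z of bolt in the frame of bed below -0.0115 m and distance between bolt and bed below 0.03 m and angle between the y axis of bolt and the x axis of bed, either way round below 0.35 rad), for 0.2 s.
At the end, for the whole second after the job is handed in: The bolt stands in the T-slot with its head square across it (within 20 degrees), drawn up under the lips (within 2 mm) and upright to the bed (within 8 degrees); the nut presses the carrier with more than 5 N; the carrier lies flat on the bed within 6 mm of the centred place; everything is at rest (z of bolt in the frame of bed between -0.0148 and -0.011 m and angle between the y axis of bolt and the x axis of bed, either way round below 0.35 rad and angle between the z axis of bolt and the z axis of bed, either way round below 0.15 rad and distance between bolt and bed below 0.03 m and contact force between bolt and carrier above 5 N and distance between carrier and bed below 0.006 m and angle between the z axis of carrier and the z axis of bed, either way round below 0.05 rad and linear speed of bolt below 0.02 m/s and velocity of joint wing below 0.1 rad/s); the robot touches nothing.
It fails at once if a bystander is pushed more than 30 mm (distance of any of tape_roll, timer, forceps, marker, weighing from where it was at the start of the episode above 0.03 m).
It fails at once if the carrier is pulled off its place (distance between carrier and bed above 0.02 m).
It also fails if it takes over 72 s, if anything falls off the work surface, if the arm or the gripper's body presses on something with over 40 N, if the wrist force passes 120 N, or if a joint passes its speed limit or range.

## Working session

There is one attempt and no reset: what is moved stays moved. The work goes in short steps, Python scripts to look and compute and a tool call to move; the robot and the scene stay as the last step left them, time stands still between calls to the robot, and variables do not carry over. Pictures are saved under pics/ and viewed, at most 10 in all, crops included, and the job is handed in when it is done.

Besides the shell and the picture viewer there is one more tool, called after "Request:" as a command line: name --argument value ..., lists and objects as JSON in quotes. jog_arm: Moves the arm, as the interface text tells. Its arguments: {"type":"object","properties":{"targets":{"type":"array"}},"required":["targets"]}

```bash
mkdir -p pics; ls
cat > h.py <<'E'
import numpy as np, cv2
from scipy.spatial.transform import Rotation as R
from workcell import read_state, read_camera, hand_in, grasp_offset
def cam(n):
    c=read_camera(n); return c
E
python3 - <<'E'
from h import *
import pickle
print(grasp_offset, read_state())
for n in("scene","side","wrist"):
    c=read_camera(n); pickle.dump(c,open(n+'.pkl','wb'))
    print(n,{k:v for k,v in c.items() if k!='color'})
    im=cv2.cvtColor(c['color'],cv2.COLOR_RGB2BGR)
    cv2.imwrite(f'pics/{n}0.png',cv2.resize(im,(768,576),interpolation=cv2.INTER_CUBIC))
E
```

```text
pics
18.700000000000003 {'time': 0.0, 'joint_pos': array([ 1.06019434,  0.6293551 ,  0.03843548,  1.51838576, -0.02696336,
        0.99628191, -0.01997501]), 'qd': array([ 0.00049145, -0.00085557, -0.00011332, -0.0009458 ,  0.00014739,
       -0.00117755, -0.00060628]), 'tau': array([ 5.42407743e-04, -5.63398468e+01,  1.22642342e+00, -1.93443722e+01,
        1.10783885e-02,  1.03040770e-02, -1.54014077e-05]), 'eef_pos': array([ 279.42965136, -586.17404957,  230.37748045]), 'orientation': array([-3.13968110e+00,  5.28992273e-05,  4.44851797e-01]), 'force': array([-0.11160019, -0.90271545, -1.34680495]), 'ft_torque': array([-0.03080241,  0.01530303,  0.02010038]), 'gripper_force': 0.0, 'opening': 85.49770569557386}
scene {'vertical_fov': 42.50531678612129, 'cx': 256.7927717743415, 'cy': 191.91753587363058, 'xyz': array([ -485.79647349, -1082.23692065,  1101.86457639]), 'orientation': array([-2.18351832,  0.01089597, -0.74967905])}
side {'vertical_fov': 55.69332965130087, 'cx': 256.9709140621227, 'cy': 192.0981893432759, 'xyz': array([-100.00371288, 1027.48411109,  612.09658377]), 'orientation': array([-1.99474476, -0.00874468, -2.61744102])}
wrist {'vertical_fov': 65.70646984690485, 'cx': 257.9678483723133, 'cy': 189.1912898477313, 'xyz': array([ 355.78112779, -549.56232914,  372.43118866]), 'orientation': array([ 2.80987917e+00,  2.15600137e-03, -1.12591928e+00])}
```

View pics/scene0.png

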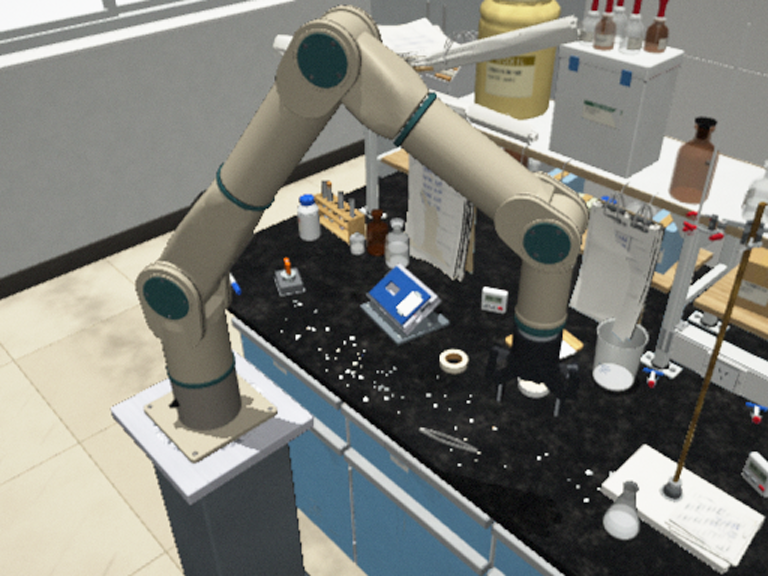

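View pics/side0.png

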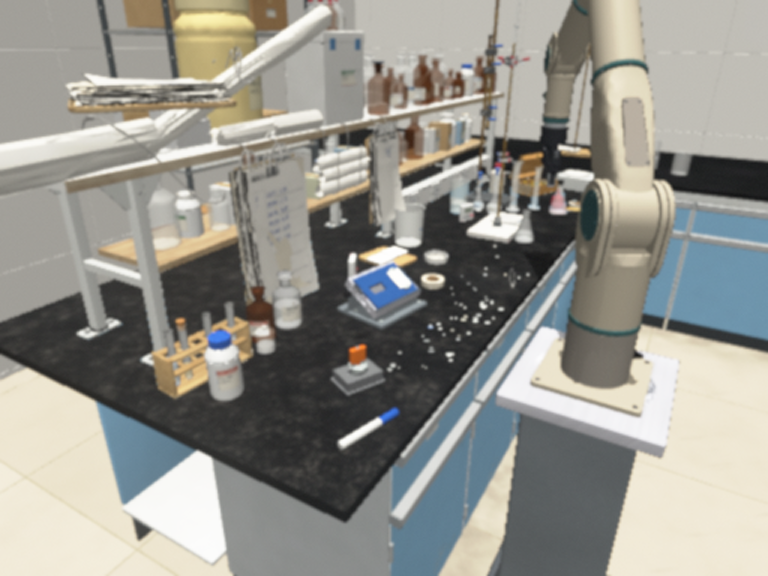

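Both views show the holder (orange wing at scene 288,268; side 357,355) and the stage (scene 405,300; side 382,292). Next I'll take rough rays and enlarged crops.

```bash
cat >> h.py <<'E'
def rot(o): return R.from_euler('xyz',o).as_matrix()
def f_(c): return 192/np.tan(np.radians(c['vertical_fov'])/2)
def project(c,P,fish=False):
    P=np.atleast_2d(P); q=(P-c['xyz'])@rot(c['orientation']); f=f_(c)
    if fish:
        rr=np.hypot(q[:,0],q[:,1]); th=np.arctan2(rr,q[:,2]); s=f*th/rr
        return np.c_[c['cx']+s*q[:,0],c['cy']+s*q[:,1]]
    return np.c_[c['cx']+f*q[:,0]/q[:,2],c['cy']+f*q[:,1]/q[:,2]]
def ray(c,px,fish=False):
    d=(np.asarray(px,float)-[c['cx'],c['cy']])/f_(c)
    if fish:
        r=np.hypot(*d); v=np.r_[d/r*np.sin(r),np.cos(r)]
    else: v=np.r_[d,1]; v/=np.linalg.norm(v)
    return rot(c['orientation'])@v
def onz(c,px,z=0,fish=False):
    v=ray(c,px,fish); return c['xyz']+v*(z-c['xyz'][2])/v[2]
E
python3 - <<'E'
from h import *
import pickle
s,d=[pickle.load(open(n+'.pkl','rb')) for n in('scene','side')]
print('wing',onz(s,np.r_[288,268]/1.5,64),onz(d,np.r_[357,355]/1.5,64))
print('stage',onz(s,np.r_[405,325]/1.5,0),onz(d,np.r_[382,312]/1.5,0))
for nm,px in dict(tape=(453,361),timer=(494,300),forceps=(449,440)).items(): print(nm,onz(s,np.r_[px]/1.5,0))
a=[cv2.resize(c['color'][y:y+75,x:x+100],(800,600),interpolation=cv2.INTER_CUBIC) for c,x,y in((s,210,165),(d,205,165))]
b=[cv2.resize(c['color'][y:y+50,x:x+67],(400,300),interpolation=cv2.INTER_CUBIC) for c,x,y in((s,160,155),(d,205,215))]
m=np.vstack([np.hstack([cv2.resize(i,(400,300)) for i in a]),np.hstack(b)])
cv2.imwrite('pics/m.png',m[:,:,::-1])
E
```

```text
wing [393.70569943 241.43973925  64.        ] [394.26652501 272.08338691  64.        ]
stage [501.83904951 -73.97392113   0.        ] [509.32086319 -20.06309319   0.        ]
tape [ 488.06995246 -244.0301035     0.        ]
timer [ 735.25319686 -155.79204234    0.        ]
forceps [ 305.12082644 -402.37119049    0.        ]
```

View pics/m.png

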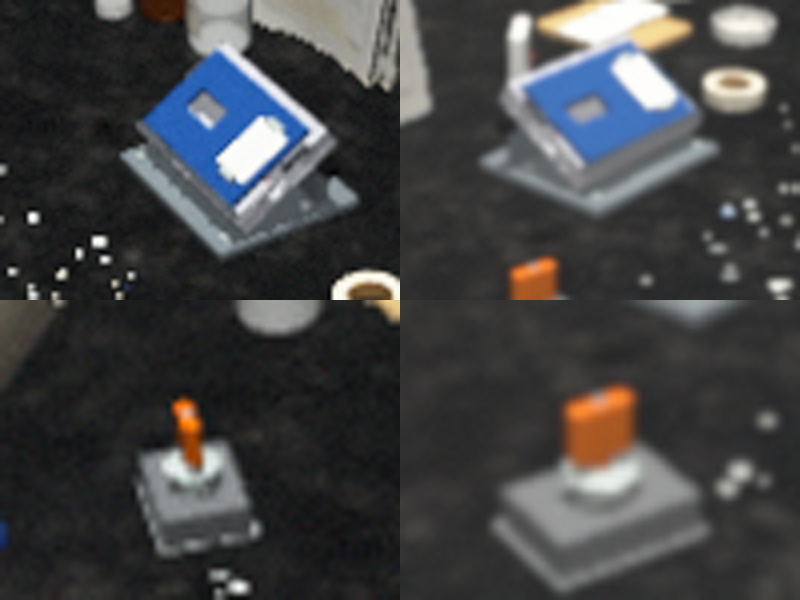

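The montage shows the carrier slot (scene ≈261,192; side ≈252,192), and the wing top (scene ≈191,172; side ≈238,230). The stage is raised away from the robot. Triangulating these now.

```bash
cat >> h.py <<'E'
def tri(obs):
    A=np.zeros((3,3));b=np.zeros(3)
    for c,px,fi in obs:
        v=ray(c,px,fi);M=np.eye(3)-np.outer(v,v);A+=M;b+=M@c['xyz']
    X=np.linalg.solve(A,b)
    return X,[np.round(project(c,X,fi)[0]-px,1) for c,px,fi in obs]
E
python3 - <<'E'
from h import *
import pickle
s,d=[pickle.load(open(n+'.pkl','rb')) for n in('scene','side')]
print('wingtop',tri([(s,(190.7,172.5),0),(d,(238.3,230.5),0)]))
print('slot',tri([(s,(261.3,192),0),(d,(251.8,192),0)]))
# foot corners on bench z~12
C=[onz(s,(210+a/4,165+b/4),6) for a,b in((122,157),(222,253),(358,200))]
print(C)
v=C[0]-C[1];w=C[2]-C[1];print(np.linalg.norm(v),np.linalg.norm(w),np.degrees([np.arctan2(v[1],v[0]),np.arctan2(w[1],w[0])]))
D=[onz(d,(205+a/4,165+b/4),6) for a,b in((82,160),(198,212),(318,147))]
print(D)
v=D[0]-D[1];w=D[2]-D[1];print(np.linalg.norm(v),np.linalg.norm(w),np.degrees([np.arctan2(v[1],v[0]),np.arctan2(w[1],w[0])]))
E
```

```text
wingtop (array([401.95207002, 260.26558203,  77.75260605]), [array([-0.2,  0.4]), array([-0.4, -0.5])])
slot (array([517.5972018 , -11.07180428,  68.19314983]), [array([-0.2,  0.3]), array([-0.2, -0.3])])
[array([469.41531223,  50.488845  ,   6.        ]), array([ 439.31882826, -115.67246232,    6.        ]), array([ 580.26091279, -146.16081646,    6.        ])]
168.86497090521084 144.201979635917 [ 79.73343102 -12.20605714]
[array([609.74409659,  25.08962259,   6.        ]), array([464.63593426,  57.44115659,   6.        ]), array([ 432.15004423, -114.58367977,    6.        ])]
148.6707789982347 175.06535172833026 [ -12.56841346 -100.69403761]
```

Wing top is at z≈78, against 76 expected. The stage yaw is about −11.5°, and the foot sizes match. I'm moving to view the stage from the wrist.

Request:
jog_arm --targets '[{"x":40,"y":-33,"z":-10,"wz":-6},{"x":88,"y":-73,"z":-20,"wz":-13},{"x":136,"y":-113,"z":-30,"wz":-20},{"x":184,"y":-153,"z":-30,"wz":-27},{"x":232,"y":-193,"z":-30,"wz":-34},{"x":280,"y":-233,"z":-30,"wz":-41},{"x":328,"y":-273,"z":-30,"wz":-48},{"x":372,"y":-310,"z":-30,"wz":-55},{"x":404,"y":-336,"z":-30,"wz":-59.5},{"x":404,"y":-336,"z":-30,"wz":-59.5}]'

```text
validation failed for argument at $.ta...
```

Run:
```python
from h import *
import pickle
c=read_camera('wrist'); pickle.dump(c,open('w1.pkl','wb')); st=read_state()
print(st['eef_pos'],st['orientation'],st['joint_pos'],c['xyz'],c['orientation'])
cv2.imwrite('pics/w1.png',cv2.resize(c['color'],(768,576),interpolation=cv2.INTER_CUBIC)[:,:,::-1])
```

```text
[ 279.55508292 -586.38326337  230.70175018] [-3.14036670e+00  1.50833746e-05  4.44816209e-01] [ 1.06015621  0.6290433   0.03847565  1.51800595 -0.02699664  0.99628793
 -0.02000669] [ 355.80343978 -549.61296505  372.55111206] [ 2.80988620e+00  1.89835827e-03 -1.12592309e+00]
```

View pics/w1.png

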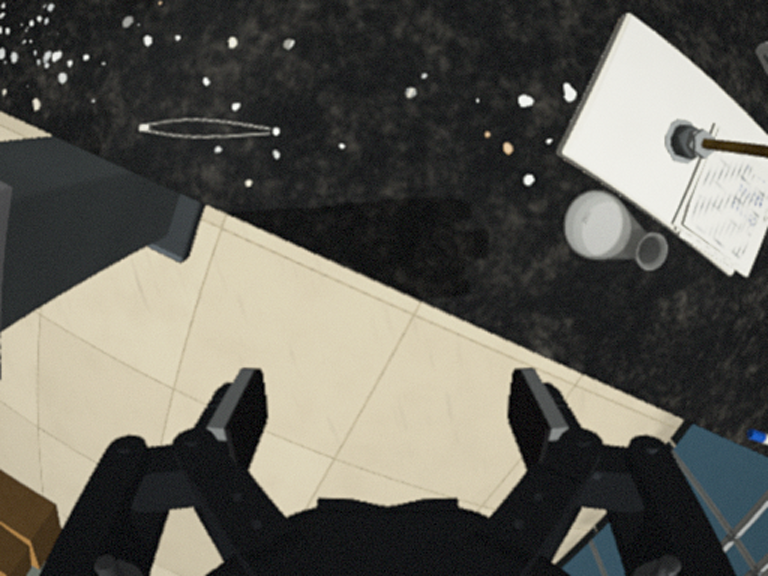

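The call was refused, so nothing moved and this view is still the start pose (fingers at the bottom, open floor and forceps at 210,128). I'll resend it with all fields filled in.

Request:
jog_arm --targets '[{"x":40,"y":-33,"z":-10,"wx":0,"wy":0,"wz":-6,"hand":1},{"x":88,"y":-73,"z":-20,"wx":0,"wy":0,"wz":-13,"hand":1},{"x":136,"y":-113,"z":-30,"wx":0,"wy":0,"wz":-20,"hand":1},{"x":184,"y":-153,"z":-30,"wx":0,"wy":0,"wz":-27,"hand":1},{"x":232,"y":-193,"z":-30,"wx":0,"wy":0,"wz":-34,"hand":1},{"x":280,"y":-233,"z":-30,"wx":0,"wy":0,"wz":-41,"hand":1},{"x":328,"y":-273,"z":-30,"wx":0,"wy":0,"wz":-48,"hand":1},{"x":372,"y":-310,"z":-30,"wx":0,"wy":0,"wz":-55,"hand":1},{"x":404,"y":-336,"z":-30,"wx":0,"wy":0,"wz":-59.5,"hand":1},{"x":404,"y":-336,"z":-30,"wx":0,"wy":0,"wz":-59.5,"hand":1}]'

```text
time: 1.45
eef_pos: [501.2, -105.6, 261.4]
orientation: [3.141, -0.002, 1.49]
force: [-0.1, -0.7, 0.3]
opening: 85.2
gripper_force: 0.0
```

```bash
cat >> h.py <<'E'
import pickle
def snap(n,cam='wrist',crop=None,size=(768,576)):
    c=read_camera(cam); pickle.dump(c,open(n+'.pkl','wb')); st=read_state()
    print(st['time'],st['eef_pos'],st['orientation'],st['joint_pos'])
    im=c['color']
    if crop: x,y,w,h=crop; im=im[y:y+h,x:x+w]
    cv2.imwrite(f'pics/{n}.png',cv2.resize(im,size,interpolation=cv2.INTER_CUBIC)[:,:,::-1])
    return c
E
python3 -c "
from h import *
snap('w2')"
```

```text
1.5 [ 500.10295032 -108.26804371  261.22013856] [-3.14138329e+00 -2.78178748e-04  1.48614954e+00] [ 0.37688633  0.40704468 -0.30614504  1.85402805  0.15214786  0.90341633
 -0.08489899]
```

View pics/w2.png

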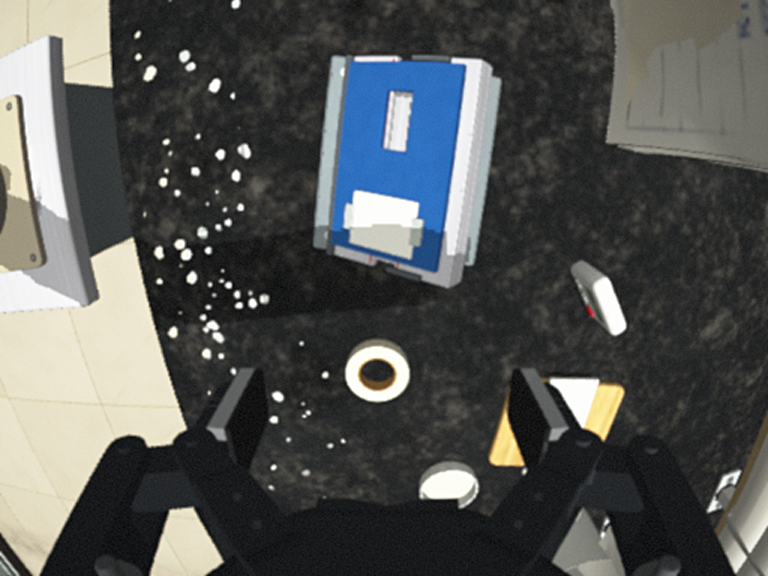

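The carrier slot is clear, with corners at about (387,91), (413,93), (410,151), (384,148) in the 768-wide picture. I'll fit the stage pose from the blue mask in all three cameras.

```bash
cat > seg.py <<'E'
from h import *
from scipy.optimize import least_squares
def blue(c,roi,k=8):
    x,y,w,h=roi
    im=cv2.resize(c['color'][y:y+h,x:x+w],None,fx=k,fy=k,interpolation=cv2.INTER_CUBIC).astype(int)
    b=im[:,:,2]-im[:,:,0]
    m=(b>45).astype(np.uint8)
    n,l,s,_=cv2.connectedComponentsWithStats(m); m=(l==1+s[1:,4].argmax()).astype(np.uint8)
    cs,hi=cv2.findContours(m,cv2.RETR_CCOMP,cv2.CHAIN_APPROX_NONE)
    o=max(range(len(cs)),key=lambda i:cv2.contourArea(cs[i]))
    hs=sorted([i for i in range(len(cs)) if hi[0][i][3]==o],key=lambda i:-cv2.contourArea(cs[i]))[:2]
    tf=lambda p:(p.reshape(-1,2)+.5)/k-.5+[x,y]
    return tf(cs[o]),[tf(cs[i]) for i in hs]
def quad(p):
    p=p.astype(np.float32).reshape(-1,1,2); h=cv2.convexHull(p)
    L=cv2.arcLength(h,True)
    for e in np.linspace(.01,.2,60):
        q=cv2.approxPolyDP(h,e*L,True)
        if len(q)<=4: return q.reshape(-1,2)
E
python3 - <<'E'
from seg import *
s=pickle.load(open('scene.pkl','rb'));d=pickle.load(open('side.pkl','rb'));w=pickle.load(open('w2.pkl','rb'))
for c,roi,n in((s,(235,170,70,60),'s'),(d,(228,170,60,50),'d'),(w,(205,25,130,175),'w')):
    o,hs=blue(c,roi)
    print(n,'outer',np.round(quad(o),1).tolist())
    for h in hs: print('  hole',len(h),np.round(h.mean(0),1),np.round(quad(h),1).tolist())
E
```

```text
s outer [[263.79998779296875, 176.89999389648438], [286.79998779296875, 196.8000030517578], [267.70001220703125, 216.1999969482422], [245.3000030517578, 194.39999389648438]]
  hole 345 [272.5 202. ] [[277.79998779296875, 194.10000610351562], [280.8999938964844, 200.8000030517578], [266.8999938964844, 210.10000610351562], [263.8999938964844, 203.6999969482422]]
  hole 167 [261.3 191.9] [[260.20001220703125, 187.60000610351562], [265.79998779296875, 192.3000030517578], [262.1000061035156, 196.1999969482422], [256.79998779296875, 191.39999389648438]]
d outer [[261.8999938964844, 175.1999969482422], [277.70001220703125, 192.60000610351562], [251.3000030517578, 205.1999969482422], [235.3000030517578, 186.1999969482422]]
  hole 165 [251.3 191.7] [[253.8000030517578, 188.8000030517578], [254.8000030517578, 193.10000610351562], [249.3000030517578, 194.89999389648438], [246.89999389648438, 192.8000030517578]]
w outer [[233.60000610351562, 40.099998474121094], [309.8999938964844, 43.29999923706055], [289.70001220703125, 180.8000030517578], [220.3000030517578, 161.60000610351562]]
  hole 1337 [255.7 148.8] [[236.1999969482422, 126.69999694824219], [278.70001220703125, 134.89999389648438], [273.6000061035156, 172.60000610351562], [231.89999389648438, 160.89999389648438]]
  hole 848 [264.7  80.1] [[260.1000061035156, 60.099998474121094], [274.70001220703125, 62.400001525878906], [268.8999938964844, 100.69999694824219], [254.6999969482422, 97.69999694824219]]
```

```bash
cat > fit.py <<'E'
from seg import *
def bedR(yaw,tilt=np.radians(32)): # x up slope, y level, z normal
    return R.from_euler('z',yaw).as_matrix()@R.from_euler('y',-tilt).as_matrix()
def pts(p,L): return p[:3]+np.atleast_2d(L)@bedR(p[3]).T
E
python3 - <<'E'
from fit import *
s=pickle.load(open('scene.pkl','rb'));d=pickle.load(open('side.pkl','rb'));w=pickle.load(open('w2.pkl','rb'))
# order: corners (x-,y+),(x+,y+),(x+,y-),(x-,y-)
sg=np.array([[-1,1],[1,1],[1,-1],[-1,-1]])
O={'w':[[233.6,40.1],[309.9,43.3],[289.7,180.8],[220.3,161.6]],'s':[[245.3,194.4],[263.8,176.9],[286.8,196.8],[267.7,216.2]],'d':[[251.3,205.2],[235.3,186.2],[261.9,175.2],[277.7,192.6]]}
H={'w':[[260.1,60.1],[274.7,62.4],[268.9,100.7],[254.7,97.7]],'s':[[256.8,191.4],[260.2,187.6],[265.8,192.3],[262.1,196.2]]}
C={'w':w,'s':s,'d':d}
def res(p,det=False,use='wsd'):
    r=[]
    for k in use:
        wt=1.
        q=project(C[k],pts(p,np.c_[sg*[48,75]+p[4:6],np.full(4,6)]),k=='w')-O[k]; r.append(q*wt)
        if k in H:
            q=project(C[k],pts(p,np.c_[sg*[11,22],np.full(4,6)]),k=='w')-H[k]; r.append(q*wt)
    if det:
        for a in r: print(np.round(a,1).tolist())
    return np.concatenate(r).ravel()
for use in('wsd','w','ws','sd'):
    f=least_squares(lambda p:res(p,use=use),[517,-11,60,-.2,0,-32],loss='soft_l1')
    print(use,np.round(f.x,2),np.degrees(f.x[3]),f.cost)
    if use=='wsd': res(f.x,True)
E
```

```text
wsd [ 5.1992e+02 -1.0100e+01  6.4350e+01 -2.0000e-01 -5.3000e-01 -2.9780e+01] -11.699032868413259 7.531394786251852
[[0.8, 0.4], [-0.0, -0.6], [-0.2, 0.5], [0.6, -0.1]]
[[-1.3, 0.2], [1.3, -0.9], [1.9, 0.1], [-0.8, 0.7]]
[[-0.5, 0.7], [-0.3, 0.2], [-0.6, 0.3], [-1.3, 0.1]]
[[-1.4, -0.3], [-0.5, -0.7], [0.3, 0.5], [-0.4, 0.8]]
[[0.2, 0.2], [-0.5, -0.3], [0.3, -0.5], [0.5, -0.1]]
w [ 5.1951e+02 -9.9500e+00  6.3540e+01 -2.1000e-01 -2.3000e-01 -2.9850e+01] -11.769416312584509 3.900405515456173
ws [ 5.1986e+02 -1.0120e+01  6.4720e+01 -2.0000e-01 -5.0000e-01 -2.9800e+01] -11.725948424819634 7.00664319877216
sd [ 5.2195e+02 -1.0590e+01  6.4110e+01 -2.0000e-01 -9.2000e-01 -3.0170e+01] -11.198266724382533 2.2840634714190386
```

Request:
jog_arm --targets '[{"x":38,"y":-20,"z":0,"wx":0,"wy":0,"wz":4,"hand":1},{"x":82,"y":-44,"z":2,"wx":0,"wy":0,"wz":9,"hand":1},{"x":126,"y":-70,"z":6,"wx":0,"wy":0,"wz":14,"hand":1},{"x":170,"y":-95,"z":12,"wx":0,"wy":0,"wz":19,"hand":1},{"x":214,"y":-120,"z":20,"wx":0,"wy":0,"wz":24,"hand":1},{"x":254,"y":-143,"z":26,"wx":0,"wy":0,"wz":27,"hand":1},{"x":280,"y":-158,"z":30,"wx":0,"wy":0,"wz":29,"hand":1},{"x":292,"y":-165,"z":31,"wx":0,"wy":0,"wz":29.2,"hand":1},{"x":292,"y":-165,"z":31,"wx":0,"wy":0,"wz":29.2,"hand":1},{"x":292,"y":-165,"z":31,"wx":0,"wy":0,"wz":29.2,"hand":1}]'

```text
time: 2.75
eef_pos: [361.6, 194.2, 230.3]
orientation: [3.141, 0.001, 0.971]
force: [0.2, -0.1, -0.5]
opening: 85.2
gripper_force: 0.0
```

```bash
python3 -c "
from h import *
c=snap('w3',crop=(150,20,240,180),size=(800,600))
print(project(c,[[402,260,76],[402,260,60]],True))"
```

```text
2.8 [361.6388673  194.24227986 230.3539849 ] [3.14101737e+00 4.06345884e-04 9.70815545e-01] [-0.33874295  0.30349549 -0.28493853  2.13708458  0.1292531   0.71687838
 -1.30897757]
[[254.18859765  98.29463069]
 [254.38276235  97.8954159 ]]
```

View pics/w3.png

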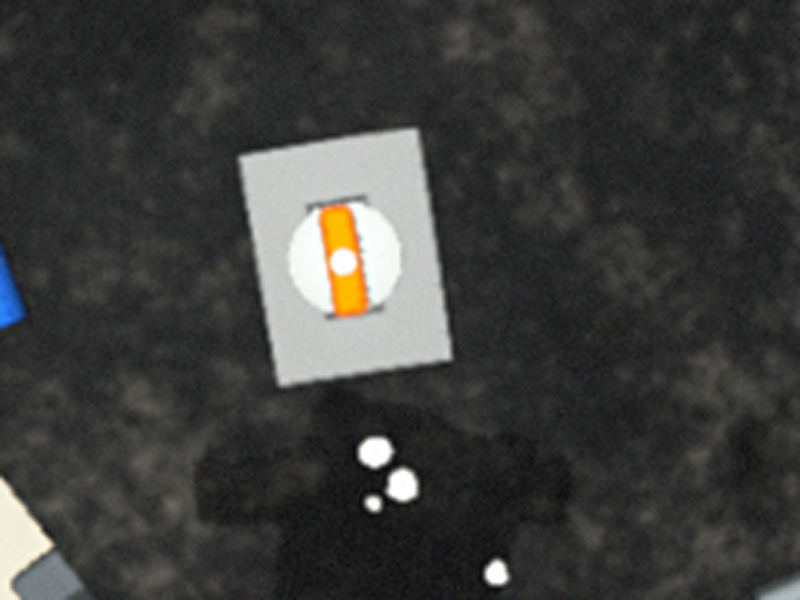

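The wing axis runs from (337,208) to (350,315) with its centre at (343,262). The holder corners are at (240,156), (417,128), (452,360) and (278,385), all in crop pixels.

Run:
```python
from h import *
w=pickle.load(open('w3.pkl','rb')); s=pickle.load(open('scene.pkl','rb'));d=pickle.load(open('side.pkl','rb'))
g=lambda a,b:((a+.5)*.3-.5+150,(b+.5)*.3-.5+20)
im=w['color'].astype(int)[20:200,150:390]
m=((im[:,:,0]>180)&(im[:,:,2]<110)).astype(np.uint8)
ys,xs=np.nonzero(m); r=cv2.minAreaRect(np.c_[xs,ys].astype(np.float32)); print(r, xs.mean()+150,ys.mean()+20)
c=np.array(onz(w,g(343,262),76,1)); print('centre',c, onz(w,(r[0][0]+150,r[0][1]+20),76,1))
a,b=onz(w,g(337,205),76,1),onz(w,g(350,317),76,1); print('len',np.linalg.norm(a-b),'az',np.degrees(np.arctan2(*(a-b)[1::-1])))
C=[onz(w,g(*p),24,1) for p in((240,156),(417,128),(452,360),(278,385))]
for i in range(4):
    v=C[i]-C[(i+1)%4]; print(np.linalg.norm(v),np.degrees(np.arctan2(v[1],v[0])))
print('mid',np.mean(C,0))
print(tri([(w,g(343,262),1),(s,(190.7,172.5),0),(d,(238.3,230.5),0)]))
```

```text
((102.73409271240234, 77.77166748046875), (33.37655258178711, 10.035775184631348), 81.25383758544922) 252.76335877862596 97.97709923664122
centre [400.70046038 260.94855385  76.        ] [401.11931305 261.23914195  76.        ]
len 33.76167148403653 az 62.02746389426374
61.54938596824259 154.41184227223724
82.86374784080509 64.59714286354962
62.13868012655061 -26.02661012720293
82.38842618264479 -115.81033936072555
mid [401.27120062 261.17264568  24.        ]
(array([401.4502317 , 260.62349015,  77.92886359]), [array([ 0.8, -0.1]), array([-0.4,  0.4]), array([-0.3, -0.4])])
```

Request:
jog_arm --targets '[{"x":8,"y":-1,"z":10,"wx":0,"wy":0,"wz":-10,"hand":1},{"x":20,"y":-1,"z":20,"wx":0,"wy":0,"wz":-20,"hand":1},{"x":32,"y":-2,"z":30,"wx":0,"wy":0,"wz":-30,"hand":1},{"x":44,"y":-3,"z":40,"wx":0,"wy":0,"wz":-40,"hand":1},{"x":56,"y":-4,"z":55,"wx":0,"wy":0,"wz":-50,"hand":1},{"x":66,"y":-4.5,"z":70,"wx":0,"wy":0,"wz":-60,"hand":1},{"x":72,"y":-5,"z":80,"wx":0,"wy":0,"wz":-70,"hand":1},{"x":76,"y":-5,"z":90,"wx":0,"wy":0,"wz":-80,"hand":1},{"x":77.5,"y":-5.3,"z":96,"wx":0,"wy":0,"wz":-90,"hand":1},{"x":77.5,"y":-5.3,"z":100,"wx":0,"wy":0,"wz":-99,"hand":1}]'

```text
time: 4.05
eef_pos: [401.1, 261.5, 129.9]
orientation: [-3.141, 0.0, 2.704]
force: [-0.2, -0.4, -0.2]
opening: 85.1
gripper_force: 0.0
```

Request:
jog_arm --targets '[{"x":0,"y":0,"z":0,"wx":0,"wy":0,"wz":-10,"hand":1},{"x":0,"y":0,"z":0,"wx":0,"wy":0,"wz":-20,"hand":1},{"x":0,"y":0,"z":0,"wx":0,"wy":0,"wz":-30,"hand":1},{"x":0,"y":0,"z":0,"wx":0,"wy":0,"wz":-40,"hand":1},{"x":0,"y":0,"z":0,"wx":0,"wy":0,"wz":-50,"hand":1},{"x":0,"y":0,"z":0,"wx":0,"wy":0,"wz":-60,"hand":1},{"x":0,"y":0,"z":0,"wx":0,"wy":0,"wz":-70,"hand":1},{"x":0,"y":0,"z":0,"wx":0,"wy":0,"wz":-80,"hand":1},{"x":0,"y":0,"z":0,"wx":0,"wy":0,"wz":-89.6,"hand":1},{"x":0,"y":0,"z":0,"wx":0,"wy":0,"wz":-89.6,"hand":1}]'

```text
time: 5.3
eef_pos: [400.9, 261.5, 129.9]
orientation: [3.141, -0.001, -2.022]
force: [0.2, 0.7, 0.2]
opening: 85.6
gripper_force: 0.0
```

```bash
cat >> h.py <<'E'
def todo(xyz,Rt):
    st=read_state(); R0=rot(st['orientation'])
    print('t',round(st['time'],2),'d',np.round((np.asarray(xyz)-st['eef_pos'])@R0,1),'rotvec',np.round(np.degrees(R.from_matrix(R0.T@Rt).as_rotvec()),1),'j',np.round(st['joint_pos'],2),'F',np.round(st['force'],1),'op',round(st['opening'],1))
E
python3 - <<'E'
from h import *
print(read_state()['orientation'])
todo([401,261.1,43.5],rot([np.pi,0,np.radians(-115.8)]))
E
```

```text
[ 3.14117288e+00 -6.50978801e-04 -2.02211467e+00]
t 5.3 d [ 0.3 -0.3 86.4] rotvec [ 0.  -0.  -0.1] j [ 0.03  0.78 -1.06  2.07  0.92  0.87  1.12] F [0.2 0.7 0.2] op 85.6
```

Request:
jog_arm --targets '[{"x":0,"y":0,"z":20,"wx":0,"wy":0,"wz":0,"hand":1},{"x":0,"y":0,"z":45,"wx":0,"wy":0,"wz":0,"hand":1},{"x":0,"y":0,"z":70,"wx":0,"wy":0,"wz":0,"hand":1},{"x":0,"y":0,"z":82,"wx":0,"wy":0,"wz":0,"hand":1},{"x":0,"y":0,"z":86,"wx":0,"wy":0,"wz":0,"hand":0},{"x":0,"y":0,"z":86,"wx":0,"wy":0,"wz":0,"hand":-1},{"x":0,"y":0,"z":86,"wx":0,"wy":0,"wz":0,"hand":-1},{"x":0,"y":0,"z":86,"wx":0,"wy":0,"wz":0,"hand":-1},{"x":0,"y":0,"z":86,"wx":0,"wy":0,"wz":0,"hand":-1},{"x":0,"y":0,"z":86,"wx":0,"wy":0,"wz":0,"hand":-1}]'

```text
time: 6.55
eef_pos: [400.6, 262.9, 44.7]
orientation: [-3.141, 0.001, -2.018]
force: [0.6, -0.8, 3.6]
opening: 10.2
gripper_force: 60.1
```

Run:
```python
from h import *
todo([401,261.1,43.5],rot([np.pi,0,np.radians(-115.8)])); print(read_state()['ft_torque'],read_state()['gripper_force'])
```

```text
t 6.55 d [ 1.5 -1.1  1.2] rotvec [-0.   0.   0.2] j [-0.07  0.9  -0.91  2.11  1.14  0.74  0.95] F [ 0.6 -0.8  3.6] op 10.2
[-0.05721186 -0.11299258  0.00802035] 60.12745141983032
```

Gripped: opening 10.2 mm at 60 N. Lifting now, then I'll check how the bolt sits in the hand.

Request:
jog_arm --targets '[{"x":0,"y":0,"z":-3,"wx":0,"wy":0,"wz":0,"hand":-1},{"x":0,"y":0,"z":-10,"wx":0,"wy":0,"wz":0,"hand":-1},{"x":0,"y":0,"z":-25,"wx":0,"wy":0,"wz":0,"hand":-1},{"x":0,"y":0,"z":-45,"wx":0,"wy":0,"wz":0,"hand":-1},{"x":0,"y":0,"z":-65,"wx":0,"wy":0,"wz":0,"hand":-1},{"x":0,"y":0,"z":-90,"wx":0,"wy":0,"wz":0,"hand":-1},{"x":0,"y":0,"z":-115,"wx":0,"wy":0,"wz":0,"hand":-1},{"x":0,"y":0,"z":-130,"wx":0,"wy":0,"wz":0,"hand":-1},{"x":0,"y":0,"z":-130,"wx":0,"wy":0,"wz":0,"hand":-1},{"x":0,"y":0,"z":-130,"wx":0,"wy":0,"wz":0,"hand":-1}]'

```text
time: 7.8
eef_pos: [399.9, 262.2, 173.6]
orientation: [3.141, -0.001, -2.018]
force: [0.6, -0.3, -1.9]
opening: 10.1
gripper_force: 59.6
```

Run:
```python
from fit import *
c=snap('w4',crop=(176,170,160,120),size=(800,600))
st=read_state(); T=rot(st['orientation'])
P=lambda x,y,z: st['eef_pos']+T@np.array([x,y,z])
for n,q in dict(tcp=(0,0,0),org=(0,0,34.7),hb1=(19,9,34.7),hb2=(19,-9,34.7),ht1=(19,9,27.7),ht2=(19,-9,27.7),w1=(19,0,6.2)).items():
    print(n,((project(c,P(*q),True)[0]-[176,170]+.5)*5-.5).round(0))
B=bedR(np.radians(-11.7)); bed=np.array([519.9,-10.1,64.2])
Rt=np.c_[-B[:,1],-B[:,0],-B[:,2]]
todo(bed+B[:,2]*70,Rt); todo(bed+B[:,2]*100,Rt); print(bed+B[:,2]*100)
```

```text
7.85 [399.77683982 262.21603821 173.46954435] [ 3.14083467e+00 -1.45674925e-03 -2.01782597e+00] [ 0.07095604  0.71606579 -1.12014887  2.02683299  0.81844056  0.94216598
  1.20293457]
tcp [413. 391.]
org [413. 258.]
hb1 [484. 121.]
hb2 [341. 121.]
ht1 [486. 141.]
ht2 [339. 141.]
w1 [413. 211.]
t 7.85 d [ 202.5 -190.1   50.1] rotvec [ 31.9  -4.  -13.5] j [ 0.07  0.72 -1.12  2.03  0.82  0.94  1.2 ] F [ 0.9  0.3 -1.1] op 10.2
t 7.85 d [ 206.3 -174.6   24.6] rotvec [ 31.9  -4.  -13.5] j [ 0.07  0.72 -1.12  2.03  0.82  0.94  1.2 ] F [ 0.9  0.3 -1.1] op 10.2
[468.00909687   0.64608944 149.00480962]
```

View pics/w4.png

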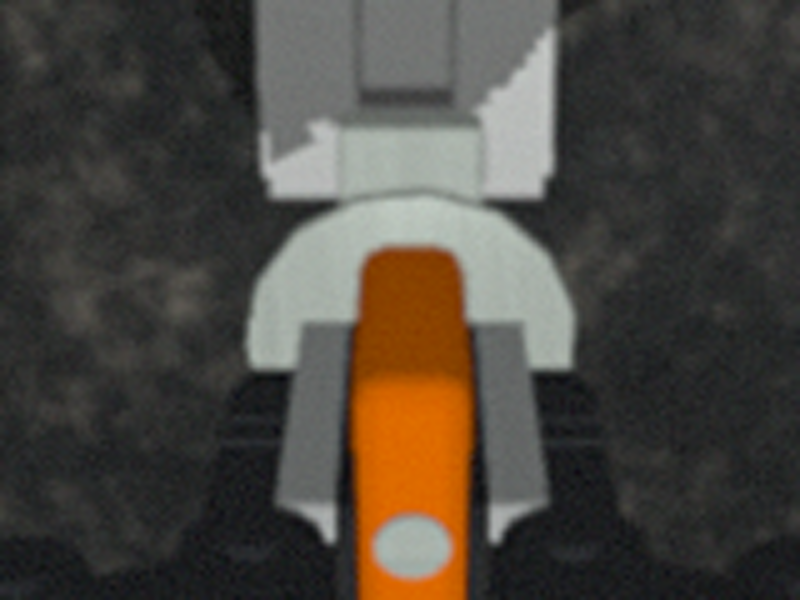

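The bolt sits straight in the fingers, centred across the pads (column 412 seen, 413 expected). It is offset about +1.4 mm in tool x: head front edge at row 127 against 141 expected. That agrees with the grasp offset. Moving over the stage.

Request:
jog_arm --targets '[{"x":12,"y":-10,"z":0,"wx":2,"wy":-0.2,"wz":-0.8,"hand":-1},{"x":36,"y":-30,"z":0,"wx":5,"wy":-0.6,"wz":-2.1,"hand":-1},{"x":64,"y":-54,"z":2,"wx":9,"wy":-1.1,"wz":-3.8,"hand":-1},{"x":94,"y":-80,"z":5,"wx":13.5,"wy":-1.7,"wz":-5.7,"hand":-1},{"x":124,"y":-106,"z":9,"wx":18,"wy":-2.3,"wz":-7.6,"hand":-1},{"x":154,"y":-131,"z":14,"wx":23,"wy":-2.9,"wz":-9.7,"hand":-1},{"x":180,"y":-153,"z":19,"wx":27.5,"wy":-3.4,"wz":-11.6,"hand":-1},{"x":198,"y":-168,"z":23,"wx":30.5,"wy":-3.8,"wz":-12.9,"hand":-1},{"x":206,"y":-174.6,"z":24.6,"wx":31.9,"wy":-4,"wz":-13.5,"hand":-1},{"x":206,"y":-174.6,"z":24.6,"wx":31.9,"wy":-4,"wz":-13.5,"hand":-1}]'

```text
time: 9.1
eef_pos: [494.4, 4.8, 159.7]
orientation: [-2.608, -0.005, -1.78]
force: [0.1, -0.6, -0.8]
opening: 10.1
gripper_force: 59.4
```

```bash
cat >> fit.py <<'E'
bed=np.array([519.9,-10.1,64.2]); yaw=np.radians(-11.7)
def go(h,bx=0,by=0,turn=0,off=(1.4,0,34.7)):
    "tool pose with bolt origin at (bx,by,h) of the bed, turned clockwise"
    B=bedR(yaw); Rt=np.c_[-B[:,1],-B[:,0],-B[:,2]]@R.from_euler('z',turn,degrees=True).as_matrix()
    todo(bed+B@[bx,by,h]-Rt@off,Rt)
def bolt(off=(1.4,0,34.7)):
    st=read_state();B=bedR(yaw);T=rot(st['orientation'])
    print('bolt in bed',np.round((st['eef_pos']+T@off-bed)@B,1),'turn',np.round(np.degrees(R.from_matrix((np.c_[-B[:,1],-B[:,0],-B[:,2]]).T@T).as_rotvec()),1),'F bed',np.round(st['force']@B,1),'M',np.round(st['ft_torque']@B,2))
E
python3 - <<'E'
from fit import *
c=snap('w5',crop=(120,60,272,204),size=(800,600))
go(30);go(12);bolt()
E
```

```text
9.15 [494.49456097   5.73725975 160.1976207 ] [-2.60754669 -0.00501403 -1.77839155] [ 0.56901598  0.76351885 -1.24629741  2.46745214  1.78597657  1.02513591
  0.95366829]
t 9.15 d [ 8.8 26.3 32.3] rotvec [ 1.4 -0.3 -0. ] j [ 0.57  0.76 -1.25  2.47  1.79  1.03  0.95] F [-0.5  0.1 -1.4] op 10.0
t 9.15 d [ 8.7 25.8 50.3] rotvec [ 1.4 -0.3 -0. ] j [ 0.57  0.76 -1.25  2.47  1.79  1.03  0.95] F [-0.5  0.1 -1.4] op 10.0
bolt in bed [26.2  8.7 61.6] turn [-1.4  0.3  0. ] F bed [-1.1 -0.  -0.9] M [ 0.02  0.71 -0.05]
```

View pics/w5.png

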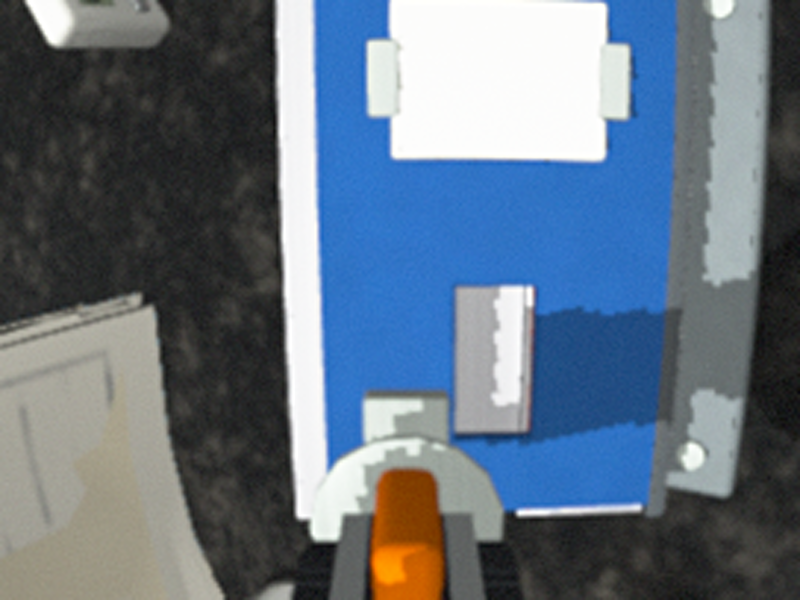

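The stage view is clear: slot corners at (456,287), (533,287), (530,434), (454,434) in the crop. But j3 and j4 sit at their limits in this half-turn configuration, so the arm stopped about 26 mm short. I'll fit a kinematic model to the logged poses to choose a wrist turn that reaches.

```bash
cat > kin.py <<'E'
from fit import *
import itertools
Q=np.array([[1.06015621,.6290433,.03847565,1.51800595,-.02699664,.99628793,-.02000669],
[.37688633,.40704468,-.30614504,1.85402805,.15214786,.90341633,-.08489899],
[-.33874295,.30349549,-.28493853,2.13708458,.1292531,.71687838,-1.30897757],
[.07095604,.71606579,-1.12014887,2.02683299,.81844056,.94216598,1.20293457],
[.56901598,.76351885,-1.24629741,2.46745214,1.78597657,1.02513591,.95366829]])
P=np.array([[279.55508292,-586.38326337,230.70175018],[500.10295032,-108.26804371,261.22013856],[361.6388673,194.24227986,230.3539849],[399.77683982,262.21603821,173.46954435],[494.49456097,5.73725975,160.1976207]])
O=np.array([[-3.1403667,0,.444816209],[-3.14138329,-2.78178748e-4,1.48614954],[3.14101737,4.06345884e-4,.970815545],[3.14083467,-1.45674925e-3,-2.01782597],[-2.60754669,-.00501403,-1.77839155]])
def fkR(q,s,b0,b1,p=None):
    """axes z y z y z y z with signs s; p: d1,a2?,d3,a4,d5,a6,L"""
    T=R.from_euler('z',b0).as_matrix(); x=np.zeros(3)
    trans=np.zeros((7,3))
    if p is not None:
        trans[0]=[0,0,p[0]];trans[1]=[p[7],0,0];trans[2]=[p[1],0,p[2]];trans[3]=[p[3],0,0];trans[4]=[p[8],0,p[4]];trans[5]=[p[5],0,0]
    for i in range(7):
        if p is not None and i<7: pass
        T=T@R.from_euler('z' if i%2==0 else 'y',s[i]*q[i]).as_matrix() if i==0 else T
        if i>0:
            x=x+T@trans[i-1]; T=T@R.from_euler('z' if i%2==0 else 'y',s[i]*q[i]).as_matrix()
    x=x+T@(trans[6]+trans[5])
    if p is not None: x=x+T@[0,0,p[6]]
    return T@R.from_euler('z',b1).as_matrix(),x
LO=np.array([-3.06,-.37,-1.25,.18,-1.1,.23,-2.94]);HI=np.array([3.06,2.12,1.32,2.47,4.24,1.98,2.94])
E
cat > kfit.py <<'E'
from kin import *
Rm=[rot(o) for o in O]; best=[]
for s in itertools.product([1,-1],repeat=7):
    if s[1]<0: continue   # y sign is absorbed by b0
    for b0 in(0,np.pi):
        f=lambda b:np.concatenate([R.from_matrix(r.T@fkR(q,s,b[0],b[1])[0]).as_rotvec() for q,r in zip(Q,Rm)])
        for b1 in(0,np.pi/2,-np.pi/2,np.pi):
            e=np.linalg.norm(f([b0,b1])); best.append((e,s,b0,b1))
best.sort(key=lambda t:t[0]); print(best[:4])
e,s,b0,b1=best[0]
def g(p):
    r=[]
    for q,x,m in zip(Q,P,Rm):
        A,y=fkR(q,s,p[9],p[10],p[:9]); r+=list(y-x)+list(300*R.from_matrix(m.T@A).as_rotvec())
    r+=list(.002*p[[1,3,5,7,8]])
    return np.array(r)
f=least_squares(g,[300,0,400,0,400,0,240,0,0,b0,b1]); print(np.round(f.x,2),np.abs(f.fun).max())
pickle.dump((s,f.x),open('k.pkl','wb'))
E
python3 kfit.py
```

```text
[(np.float64(1.5081020535717446e-05), (-1, 1, -1, 1, -1, 1, -1), 0, 1.5707963267948966), (np.float64(1.0681434671137844), (-1, 1, -1, 1, -1, 1, -1), 3.141592653589793, -1.5707963267948966), (np.float64(2.132283264343443), (1, 1, 1, 1, 1, 1, 1), 0, 3.141592653589793), (np.float64(2.229817521876404), (-1, 1, 1, 1, 1, 1, 1), 0, 1.5707963267948966)]
[ 3.4970e+02 -8.1600e+00  5.3541e+02 -1.4430e+01  3.9660e+02 -4.2300e+00
  3.1733e+02  1.2860e+01  3.4210e+01 -4.0000e-02  1.5300e+00] 6.709542982533372
```

```bash
cat > kin2.py <<'E'
from kin import *
S=(-1,1,-1,1,-1,1,-1)
def frames(q):
    T=np.eye(3); F=[T]
    for i in range(7): T=T@R.from_euler('zy'[i%2],S[i]*q[i]).as_matrix(); F.append(T)
    return F
# z translations in frames 1,3,5,7; x and y offsets in the frames
cols=[(1,2),(3,2),(5,2),(7,2),(1,0),(3,0),(5,0),(3,1),(5,1),(7,0)]
def A(q): F=frames(q); return np.stack([F[i][:,k] for i,k in cols],1)
Rz=R.from_euler('z',np.pi/2).as_matrix()
def solve(use,lam=.02):
    M=np.vstack([A(q) for q in Q]); b=P.ravel()
    W=lam*np.diag([1e-3 if i<4 else 1. for i in range(len(cols))])
    t=np.zeros(len(cols)); t[use]=np.linalg.lstsq(np.vstack([M[:,use],W[:,use]]),np.r_[b,np.zeros(len(cols))],rcond=None)[0]
    return t,np.abs(M@t-b).max()
E
python3 - <<'E'
from kin2 import *
for u in([0,1,2,3],[0,1,2,3,4,5,6],[0,1,2,3,7,8],list(range(9)),list(range(10))):
    t,e=solve(u); print(u,np.round(t,1),round(e,2))
E
```

```text
[0, 1, 2, 3] [262.8 587.5 362.1 316.7   0.    0.    0.    0.    0.    0. ] 25.35
[0, 1, 2, 3, 4, 5, 6] [335.4 515.8 411.1 250.   47.5  -8.7  67.4   0.    0.    0. ] 26.82
[0, 1, 2, 3, 7, 8] [ 3.287e+02  5.555e+02  3.786e+02  3.382e+02  0.000e+00  0.000e+00
  0.000e+00 -2.680e+01  5.000e-01  0.000e+00] 5.59
[0, 1, 2, 3, 4, 5, 6, 7, 8] [ 3.578e+02  5.240e+02  3.976e+02  3.048e+02  2.080e+01 -1.000e-01
  3.120e+01 -2.740e+01  2.700e+00  0.000e+00] 5.32
[0, 1, 2, 3, 4, 5, 6, 7, 8, 9] [331.2 554.7 374.6 353.3   5.6  -9.8  -5.9 -18.3  -6.   -5.3] 4.63
```

```bash
sed -i 's/^cols=.*/cols=[(1,2),(3,2),(5,2),(7,2),(1,0),(1,1),(2,0),(3,0),(3,1),(4,0),(5,0),(5,1),(6,0),(7,0),(7,1)]/' kin2.py
cat >> kin2.py <<'E'
T_,E_=solve(list(range(15)),.05)
def fk(q): return frames(q)[7]@Rz,A(q)@T_
def ik(pos,Rt,seeds=30,rng=np.random.default_rng(0),q0=None):
    out=[]
    f=lambda q:np.r_[fk(q)[1]-pos,300*R.from_matrix(Rt.T@fk(q)[0]).as_rotvec(),1.0*((q-(LO+HI)/2)/(HI-LO))]
    for k in range(seeds):
        s=least_squares(f,np.clip(q0,LO+1e-3,HI-1e-3) if q0 is not None and k==0 else rng.uniform(LO,HI),bounds=(LO+.02,HI-.02))
        e=np.linalg.norm(s.fun[:3]),np.linalg.norm(s.fun[3:6])
        out.append((s.cost,e,s.x))
    return min(out,key=lambda t:t[0])
def pose(h,turn,bx=0,by=0,off=(1.4,0,34.7)):
    B=bedR(yaw); Rt=np.c_[-B[:,1],-B[:,0],-B[:,2]]@R.from_euler('z',turn,degrees=True).as_matrix()
    return bed+B@[bx,by,h]-Rt@off,Rt
E
python3 - <<'E'
from kin2 import *
print(np.round(T_,1),E_)
for h,t in((30,0),(12,0),(-18,0),(30,180),(12,180),(-18,180),(-18,270),(-18,320),(-18,340),(-18,90),(-18,180+227)):
    c,e,q=ik(*pose(h,t),seeds=12); print(h,t,round(c,2),np.round(e,2),np.round(q,2))
E
```

```text
[ 3.357e+02  5.604e+02  3.795e+02  3.545e+02 -3.000e-01 -1.140e+01
  2.000e-01 -1.800e+00 -1.520e+01 -1.000e-01 -2.000e+00 -1.100e+00
 -1.800e+00 -3.000e-01 -3.000e-01] 0.07746511181920823Traceback (most recent call last):
  File "<stdin>", line 4, in <module>
  File "kin2.py", line 22, in ik
    s=least_squares(f,np.clip(q0,LO+1e-3,HI-1e-3) if q0 is not None and k==0 else rng.uniform(LO,HI),bounds=(LO+.02,HI-.02))
    return func(*args, **kwargs)
    raise ValueError("Initial guess is outside of provided bounds")
ValueError: Initial guess is outside of provided bounds
```

```bash
sed -i 's/rng.uniform(LO,HI)/rng.uniform(LO+.05,HI-.05)/' kin2.py
timeout 300 python3 - <<'E'
from kin2 import *
for h,t in((30,0),(12,0),(-18,0),(30,180),(12,180),(-18,180),(-18,270),(-18,320),(-18,340),(-18,90),(-18,227)):
    c,e,q=ik(*pose(h,t),seeds=8); print(h,t,round(c,2),np.round(e,2),np.round(q,2))
E
```

```text
30 0 290.99 [15.83 18.19] [ 0.56  0.88 -1.23  2.45  1.83  1.1   0.96]
12 0 217.33 [13.78 15.63] [ 0.55  0.95 -1.23  2.45  1.88  1.16  0.95]
-18 0 97.99 [ 9.41 10.34] [ 0.56  1.06 -1.23  2.45  1.97  1.25  0.93]
30 180 310.76 [16.35 18.8 ] [ 0.56  0.88 -1.23  2.45  1.83  1.1  -2.18]
12 180 234.34 [14.31 16.23] [ 0.56  0.95 -1.23  2.45  1.88  1.15 -2.19]
-18 180 109.36 [ 9.94 10.92] [ 0.56  1.06 -1.23  2.45  1.97  1.24 -2.2 ]
-18 270 112.7 [10.09 11.09] [ 0.56  1.06 -1.23  2.45  1.96  1.25  2.51]
-18 320 104.96 [ 9.74 10.7 ] [ 0.56  1.06 -1.23  2.45  1.96  1.25  1.63]
-18 340 101.3 [ 9.57 10.51] [ 0.56  1.06 -1.23  2.45  1.96  1.25  1.28]
-18 90 94.89 [ 9.27 10.17] [ 0.56  1.05 -1.23  2.45  1.97  1.24 -0.63]
-18 227 133.65 [11.11 11.97] [ 0.26  0.77 -0.64  2.45  2.23  0.78  2.92]
```

The arm model fits to 0.1 mm. It shows the square-on pose is about 10 mm and 2° out of reach: the elbow is at its limit. Gripping the wing with the hand leaned within the wing's plane should fix that, so I'm checking lean angles over the whole sequence.

```bash
cat >> kin2.py <<'E'
def lpose(h,turn,lean,side,bx=0,by=0,up=4.,dtilt=0.):
    """side 0=B (tool x=-bed y), 180=A; lean deg, wrist towards +bed y at turn 0"""
    B=bedR(yaw)@R.from_euler('y',dtilt,degrees=True).as_matrix()
    R0=np.c_[-B[:,1],-B[:,0],-B[:,2]]@R.from_euler('z',turn+side,degrees=True).as_matrix()
    Rt=R0@R.from_euler('y',lean if side==0 else -lean,degrees=True).as_matrix()
    G=bed+bedR(yaw)@[bx,by,h]+B[:,2]*(50+up)
    return G+18.7*Rt[:,2],Rt
def track(seq,q,n=1):
    for a in seq:
        pos,Rt=lpose(*a[:4],**(a[4] if len(a)>4 else {}))
        f=lambda x:np.r_[fk(x)[1]-pos,300*R.from_matrix(Rt.T@fk(x)[0]).as_rotvec(),.3*(x-(LO+HI)/2)/(HI-LO)]
        s=least_squares(f,np.clip(q,LO+.011,HI-.011),bounds=(LO+.01,HI-.01)); q=s.x
        yield a,np.linalg.norm(s.fun[:3]),np.linalg.norm(s.fun[3:6])/300*57.3,q
E
timeout 400 python3 - <<'E'
from kin2 import *
for lean in(15,25):
  for side in(0,180):
    c,e,q=ik(*lpose(-18,0,lean,side),seeds=8)
    print('LEAN',lean,side)
    for a,p,r,q in track([(30,0,lean,side),(12,0,lean,side),(-18,0,lean,side),(-18,45,lean,side),(-18,90,lean,side),(-14,135,lean,side),(-14,160,lean,side),(-14,180,lean,side)],q): print(a[:2],round(p,1),round(r,1),np.round(q,2))
E
```

```text
LEAN 15 0
(30, 0) 0.0 0.0 [-0.14  0.65 -0.4   2.46  1.84  0.81  0.62]
(12, 0) 0.0 0.0 [-0.14  0.69 -0.39  2.44  1.88  0.82  0.59]
(-18, 0) 0.0 0.0 [-0.13  0.76 -0.37  2.42  1.95  0.84  0.55]
(-18, 45) 0.0 0.0 [ 0.15  0.73 -0.6   2.31  1.69  0.72  0.21]
(-18, 90) 0.0 0.0 [ 0.45  0.77 -0.82  2.3   1.68  0.63 -0.36]
(-14, 135) 0.0 0.0 [ 0.68  0.86 -1.    2.38  2.    0.63 -1.27]
(-14, 160) 0.5 0.1 [ 0.82  1.05 -1.24  2.46  2.11  0.89 -1.7 ]
(-14, 180) 12.8 2.7 [ 0.83  1.08 -1.24  2.46  2.18  0.9  -2.06]
LEAN 15 180
(30, 0) 0.0 0.0 [-0.08  0.67 -0.49  2.46  1.81  0.87 -2.5 ]
(12, 0) 0.0 0.0 [-0.07  0.71 -0.49  2.44  1.85  0.89 -2.52]
(-18, 0) 0.0 0.0 [-0.05  0.78 -0.49  2.41  1.91  0.92 -2.55]
(-18, 45) 0.0 0.0 [ 0.18  0.75 -0.65  2.31  1.68  0.76 -2.92]
(-18, 90) 12.8 4.6 [ 0.09  0.62 -0.24  2.21  1.1   0.24 -2.93]
(-14, 135) 32.0 11.5 [ 0.41  0.63 -0.48  2.16  0.52  0.24 -2.93]
(-14, 160) 45.5 16.4 [ 0.47  0.63 -0.48  2.13  0.16  0.24 -2.93]
(-14, 180) 47.8 17.3 [ 0.21  0.58 -0.09  2.19 -1.09  0.24 -2.03]
LEAN 25 0
(30, 0) 0.0 0.0 [-0.29  0.7  -0.33  2.36  1.56  0.9   0.76]
(12, 0) 0.0 
[... 232 characters left out ...]

(-14, 135) 0.0 0.0 [ 0.85  0.95 -1.13  2.28  1.61  0.55 -0.76]
(-14, 160) 0.0 0.0 [ 0.96  1.07 -1.21  2.39  2.07  0.6  -1.5 ]
(-14, 180) 6.9 1.5 [ 0.93  1.05 -1.07  2.46  2.55  0.61 -2.22]
LEAN 25 180
(30, 0) 0.0 0.0 [-0.28  0.7  -0.35  2.36  1.56  0.91 -2.39]
(12, 0) 0.0 0.0 [-0.26  0.74 -0.35  2.35  1.6   0.92 -2.41]
(-18, 0) 0.0 0.0 [-0.24  0.81 -0.35  2.32  1.66  0.94 -2.44]
(-18, 45) 0.0 0.0 [ 0.03  0.73 -0.47  2.17  1.28  0.72 -2.57]
(-18, 90) 0.0 0.0 [ 0.32  0.7  -0.57  2.16  1.05  0.46 -2.86]
(-14, 135) 15.7 5.6 [ 0.63  0.73 -0.69  2.17  0.63  0.24 -2.93]
(-14, 160) 34.6 12.4 [ 0.81  0.8  -0.81  2.14  0.36  0.24 -2.93]
(-14, 180) 51.3 18.5 [ 0.91  0.82 -0.84  2.12  0.12  0.24 -2.93]
```

Side B with about 22° lean works for the insertion and for 70° of tightening, with one regrip after that. I'll put the bolt back in the holder and regrasp it leaned.

Run:
```python
from h import *
todo([399.9,262.3,173.5],rot([np.pi,0,-2.018]))
```

```text
t 9.15 d [-231.5  117.8  -86.5] rotvec [-30.5   3.4  13.5] j [ 0.57  0.76 -1.25  2.47  1.79  1.03  0.95] F [-0.5  0.1 -1.4] op 10.0
```

Request:
jog_arm --targets '[{"x":-10,"y":5,"z":-8,"wx":-2,"wy":0,"wz":1,"hand":-1},{"x":-35,"y":18,"z":-20,"wx":-5,"wy":0.5,"wz":2.2,"hand":-1},{"x":-65,"y":33,"z":-32,"wx":-9,"wy":1,"wz":4,"hand":-1},{"x":-98,"y":50,"z":-45,"wx":-13,"wy":1.5,"wz":5.8,"hand":-1},{"x":-132,"y":67,"z":-56,"wx":-17.5,"wy":2,"wz":7.7,"hand":-1},{"x":-165,"y":84,"z":-67,"wx":-22,"wy":2.5,"wz":9.7,"hand":-1},{"x":-197,"y":100,"z":-77,"wx":-26,"wy":3,"wz":11.6,"hand":-1},{"x":-222,"y":113,"z":-84,"wx":-29,"wy":3.3,"wz":13,"hand":-1},{"x":-231.5,"y":117.8,"z":-86.5,"wx":-30.5,"wy":3.4,"wz":13.5,"hand":-1},{"x":-231.5,"y":117.8,"z":-86.5,"wx":-30.5,"wy":3.4,"wz":13.5,"hand":-1}]'

```text
time: 10.4
eef_pos: [400.5, 262.2, 173.4]
orientation: [-3.14, -0.0, -2.018]
force: [-0.5, -0.2, -1.8]
opening: 10.2
gripper_force: 59.4
```

Run:
```python
from h import *
todo([400.4,262.6,46],rot([np.pi,0,-2.018]))
```

```text
t 10.4 d [ -0.4   0.5 127.4] rotvec [-0.1 -0.   0. ] j [ 0.11  0.77 -1.22  2.03  0.89  1.01  1.13] F [-0.5 -0.2 -1.8] op 10.2
```

Request:
jog_arm --targets '[{"x":0,"y":0.3,"z":15,"wx":0,"wy":0,"wz":0,"hand":-1},{"x":0,"y":0.3,"z":40,"wx":0,"wy":0,"wz":0,"hand":-1},{"x":0,"y":0.3,"z":65,"wx":0,"wy":0,"wz":0,"hand":-1},{"x":0,"y":0.3,"z":85,"wx":0,"wy":0,"wz":0,"hand":-1},{"x":0,"y":0.3,"z":98,"wx":0,"wy":0,"wz":0,"hand":-1},{"x":0,"y":0.3,"z":106,"wx":0,"wy":0,"wz":0,"hand":-1},{"x":0,"y":0.3,"z":113,"wx":0,"wy":0,"wz":0,"hand":-1},{"x":0,"y":0.3,"z":119,"wx":0,"wy":0,"wz":0,"hand":-1},{"x":0,"y":0.3,"z":125,"wx":0,"wy":0,"wz":0,"hand":-1},{"x":0,"y":0.3,"z":126,"wx":0,"wy":0,"wz":0,"hand":-1}]'

```text
time: 11.65
eef_pos: [400.6, 261.9, 46.9]
orientation: [-3.141, -0.0, -2.02]
force: [0.0, 0.7, -1.4]
opening: 10.3
gripper_force: 59.5
```

Run:
```python
from h import *
todo([400.4,262.6,44.7],rot([np.pi,0,-2.018]))
# leaned grasp: turn about tool y by +22, grip point 5 above wing centre, bolt axis = old tcp + 1.4 tool x
st=read_state();R0=rot([np.pi,0,-2.018])
G=np.array([400.6,262.7,0])+R0@[1.4,0,0]; G[2]=65
Rt=R0@R.from_euler('y',22,degrees=True).as_matrix()
todo(G+18.7*Rt[:,2],Rt)
todo(G+18.7*Rt[:,2]-40*Rt[:,2],Rt)
```

```text
t 11.65 d [-0.5  0.5  2.2] rotvec [-0.  -0.  -0.1] j [-0.01  0.95 -1.01  2.11  1.18  0.84  0.9 ] F [ 0.   0.7 -1.4] op 10.3
t 11.65 d [ 7.7  0.4 -0.7] rotvec [ 0.  22.  -0.1] j [-0.01  0.95 -1.01  2.11  1.18  0.84  0.9 ] F [ 0.   0.7 -1.4] op 10.3
t 11.65 d [ -7.3   0.4 -37.8] rotvec [ 0.  22.  -0.1] j [-0.01  0.95 -1.01  2.11  1.18  0.84  0.9 ] F [ 0.   0.7 -1.4] op 10.3
```

Request:
jog_arm --targets '[{"x":0,"y":0,"z":1,"wx":0,"wy":0,"wz":0,"hand":1},{"x":0,"y":0,"z":1,"wx":0,"wy":0,"wz":0,"hand":1},{"x":0,"y":0,"z":1,"wx":0,"wy":0,"wz":0,"hand":1},{"x":0,"y":0,"z":0,"wx":0,"wy":0,"wz":0,"hand":1},{"x":2,"y":0.2,"z":0,"wx":0,"wy":6,"wz":0,"hand":1},{"x":5,"y":0.3,"z":-0.5,"wx":0,"wy":14,"wz":0,"hand":1},{"x":7.7,"y":0.4,"z":-0.7,"wx":0,"wy":22,"wz":0,"hand":1},{"x":7.7,"y":0.4,"z":-0.7,"wx":0,"wy":22,"wz":0,"hand":1},{"x":7.7,"y":0.4,"z":-0.7,"wx":0,"wy":22,"wz":0,"hand":-1},{"x":7.7,"y":0.4,"z":-0.7,"wx":0,"wy":22,"wz":0,"hand":-1}]'

```text
time: 12.9
eef_pos: [396.9, 253.9, 48.2]
orientation: [-3.141, -0.384, -2.02]
force: [0.1, 0.4, 0.3]
opening: 51.7
gripper_force: 0.0
```

Request:
jog_arm --targets '[{"x":0,"y":0,"z":0,"wx":0,"wy":0,"wz":0,"hand":-1},{"x":0,"y":0,"z":0,"wx":0,"wy":0,"wz":0,"hand":-1},{"x":0,"y":0,"z":0,"wx":0,"wy":0,"wz":0,"hand":-1},{"x":0,"y":0,"z":0,"wx":0,"wy":0,"wz":0,"hand":-1},{"x":0,"y":0,"z":0,"wx":0,"wy":0,"wz":0,"hand":-1},{"x":0,"y":0,"z":0,"wx":0,"wy":0,"wz":0,"hand":-1},{"x":0,"y":0,"z":0,"wx":0,"wy":0,"wz":0,"hand":-1},{"x":0,"y":0,"z":0,"wx":0,"wy":0,"wz":0,"hand":-1},{"x":0,"y":0,"z":0,"wx":0,"wy":0,"wz":0,"hand":-1},{"x":0,"y":0,"z":0,"wx":0,"wy":0,"wz":0,"hand":-1}]'

```text
time: 14.15
eef_pos: [397.1, 254.9, 48.0]
orientation: [-3.141, -0.385, -2.02]
force: [0.3, -2.9, 5.6]
opening: 9.6
gripper_force: 59.9
```

Run:
```python
from h import *
st=read_state(); print(st['eef_pos'],st['orientation'],st['force'],st['opening'],st['joint_pos'])
T=rot(st['orientation']); G=st['eef_pos']-18.7*T[:,2]; print('grip',G)
print('bolt in tool', T.T@(np.array([400.6,262.7,10])+rot([np.pi,0,-2.018])@[1.4,0,0]-st['eef_pos']))
print('up in tool', T.T@[0,0,-1])   # world down in the tool axes
```

```text
[397.09620892 254.88514041  48.02900594] [-3.14070572 -0.38457548 -2.0201175 ] [ 0.26567251 -2.906649    5.64949728] 9.639635230922602 [-0.19085765  1.043946   -0.95115601  1.82150284  0.88661799  1.2520047
  1.11677873]
grip [400.12852263 261.21158659  65.36310967]
bolt in tool [-20.90517995   0.26432264  32.56447655]
up in tool [-3.75165654e-01  8.22146348e-04  9.26957419e-01]
```

Request:
jog_arm --targets '[{"x":1.1,"y":0,"z":-2.8,"wx":0,"wy":0,"wz":0,"hand":-1},{"x":3.8,"y":0,"z":-9.3,"wx":0,"wy":0,"wz":0,"hand":-1},{"x":9.4,"y":0,"z":-23.2,"wx":0,"wy":0,"wz":0,"hand":-1},{"x":16.9,"y":0,"z":-41.7,"wx":0,"wy":0,"wz":0,"hand":-1},{"x":24.4,"y":0,"z":-60.3,"wx":0,"wy":0,"wz":0,"hand":-1},{"x":33.8,"y":0,"z":-83.4,"wx":0,"wy":0,"wz":0,"hand":-1},{"x":43,"y":0,"z":-106,"wx":0,"wy":0,"wz":0,"hand":-1},{"x":48.8,"y":0,"z":-120.5,"wx":0,"wy":0,"wz":0,"hand":-1},{"x":48.8,"y":0,"z":-120.5,"wx":0,"wy":0,"wz":0,"hand":-1},{"x":48.8,"y":0,"z":-120.5,"wx":0,"wy":0,"wz":0,"hand":-1}]'

```text
time: 15.4
eef_pos: [396.8, 254.6, 177.4]
orientation: [-3.141, -0.385, -2.02]
force: [-0.7, -0.2, -1.2]
opening: 10.1
gripper_force: 59.1
```

```bash
cat > pose.py <<'E'
from fit import *
LEAN=22.03
OFF=np.array([-20.9,0,32.6])   # bolt origin in the tool
def target(h,turn=0,bx=0,by=0,yaw_=None,off=None):
    B=bedR(yaw if yaw_ is None else yaw_)
    Rt=np.c_[-B[:,1],-B[:,0],-B[:,2]]@R.from_euler('z',turn,degrees=True).as_matrix()@R.from_euler('y',LEAN,degrees=True).as_matrix()
    return bed+B@[bx,by,h]-Rt@(OFF if off is None else off),Rt
def where():
    st=read_state();B=bedR(yaw);T=rot(st['orientation'])
    Rb=T@R.from_euler('y',-LEAN,degrees=True).as_matrix()
    R0=np.c_[-B[:,1],-B[:,0],-B[:,2]]
    print('t',round(st['time'],2),'bolt in bed',np.round((st['eef_pos']+T@OFF-bed)@B,2),'turn',np.round(np.degrees(R.from_matrix(R0.T@Rb).as_rotvec()),1),'F bed',np.round(st['force']@B,1),'M',np.round(st['ft_torque']@B,2),'j',np.round(st['joint_pos'],2),'op',round(st['opening'],1))
E
python3 - <<'E'
from pose import *
w=pickle.load(open('w5.pkl','rb')); w2=pickle.load(open('w2.pkl','rb'))
c=read_camera('wrist'); pickle.dump(c,open('w6.pkl','wb'))
o,hs=blue(w,(215,62,135,175))
for h in hs: print('hole',len(h),np.round(h.mean(0),1),np.round(quad(h),1).tolist())
todo(*target(35)); where()
E
```

```text
hole 1200 [287.6 181.9] [[300.79998779296875, 156.89999389648438], [300.1000061035156, 205.8000030517578], [275.29998779296875, 207.60000610351562], [274.6000061035156, 157.6999969482422]]
t 15.45 d [ 167.3 -190.1  122.9] rotvec [34.6 -4.  -0.7] j [-0.14  0.87 -1.06  1.76  0.72  1.42  1.23] F [-0.3  0.5 -1.3] op 10.3
t 15.45 bolt in bed [-106.69  241.09  155.  ] turn [-31.9   4.   13.6] F bed [-1.   0.5 -0.9] M [ 0.41 -0.14 -0.28] j [-0.14  0.87 -1.06  1.76  0.72  1.42  1.23] op 10.3
```

```bash
cat > bfit.py <<'E'
from fit import *
C={k:pickle.load(open(v+'.pkl','rb')) for k,v in dict(s='scene',d='side',w='w2',v='w5').items()}
sg=np.array([[-1,1],[1,1],[1,-1],[-1,-1]])
O={'w':[[233.6,40.1],[309.9,43.3],[289.7,180.8],[220.3,161.6]],'s':[[245.3,194.4],[263.8,176.9],[286.8,196.8],[267.7,216.2]],'d':[[251.3,205.2],[235.3,186.2],[261.9,175.2],[277.7,192.6]]}
H={'w':[[260.1,60.1],[274.7,62.4],[268.9,100.7],[254.7,97.7]],'v':[[300.2,207.4],[275.0,207.4],[274.6,157.4],[300.8,157.2]]}
def res(p,det=False,use='wsdv',ws=.5):
    r=[]
    for k in use:
        fi=k in'wv'; wt=1 if fi else ws
        if k in O: r.append(wt*(project(C[k],pts(p,np.c_[sg*[48,75]+p[4:6],np.full(4,6)]),fi)-O[k]))
        if k in H: r.append(wt*(project(C[k],pts(p,np.c_[sg*[11,22],np.full(4,6)]),fi)-H[k]))
    if det:
        for a in r: print(np.round(a,1).tolist())
    return np.concatenate(r).ravel()
for use in('wsdv','wv','v'):
    f=least_squares(lambda p:res(p,use=use),[519,-11,64,-.2,0,-30],loss='soft_l1')
    print(use,np.round(f.x,2),round(np.degrees(f.x[3]),2),round(f.cost,2))
    res(f.x,True,use)
E
python3 bfit.py
```

```text
wsdv [ 5.1978e+02 -9.7200e+00  6.4100e+01 -2.0000e-01 -5.1000e-01 -3.0120e+01] -11.61 5.95
[[0.6, 0.4], [-0.3, -0.6], [-0.2, 0.3], [0.6, -0.1]]
[[-1.5, -0.0], [1.1, -1.2], [1.8, -0.2], [-0.9, 0.4]]
[[-0.3, 0.4], [-0.2, 0.1], [-0.3, 0.2], [-0.6, 0.1]]
[[0.1, 0.1], [-0.2, -0.1], [0.1, -0.2], [0.2, -0.0]]
[[-0.4, 0.0], [-0.9, 0.5], [0.3, -0.6], [1.2, -0.4]]
wv [ 5.1982e+02 -9.7100e+00  6.4030e+01 -2.0000e-01 -6.3000e-01 -3.0130e+01] -11.63 5.43
[[0.5, 0.4], [-0.4, -0.6], [-0.3, 0.3], [0.5, -0.2]]
[[-1.5, -0.0], [1.1, -1.3], [1.8, -0.2], [-0.9, 0.4]]
[[-0.4, 0.0], [-0.8, 0.5], [0.3, -0.6], [1.2, -0.4]]
v [ 5.2218e+02 -8.5000e+00  5.9620e+01 -1.8000e-01  0.0000e+00 -3.0000e+01] -10.3 0.27
[[-0.1, -0.5], [-0.1, 0.4], [-0.0, 0.2], [0.3, -0.1]]
```

Request:
jog_arm --targets '[{"x":10,"y":-12,"z":7,"wx":2,"wy":-0.2,"wz":0,"hand":-1},{"x":30,"y":-34,"z":20,"wx":6,"wy":-0.7,"wz":-0.1,"hand":-1},{"x":52,"y":-59,"z":36,"wx":10.5,"wy":-1.2,"wz":-0.2,"hand":-1},{"x":75,"y":-85,"z":53,"wx":15.5,"wy":-1.8,"wz":-0.3,"hand":-1},{"x":98,"y":-111,"z":70,"wx":20.5,"wy":-2.4,"wz":-0.4,"hand":-1},{"x":121,"y":-137,"z":88,"wx":25,"wy":-2.9,"wz":-0.5,"hand":-1},{"x":142,"y":-161,"z":103,"wx":29,"wy":-3.4,"wz":-0.6,"hand":-1},{"x":158,"y":-180,"z":116,"wx":32.5,"wy":-3.8,"wz":-0.7,"hand":-1},{"x":167.3,"y":-190.1,"z":122.9,"wx":34.6,"wy":-4,"wz":-0.7,"hand":-1},{"x":167.3,"y":-190.1,"z":122.9,"wx":34.6,"wy":-4,"wz":-0.7,"hand":-1}]'

```text
time: 16.7
eef_pos: [479.4, -10.4, 126.0]
orientation: [-2.551, -0.325, -1.986]
force: [-0.1, 0.8, -1.2]
opening: 10.2
gripper_force: 59.1
```

```bash
sed -i 's/^bed=.*/bed=np.array([519.8,-9.7,64.1]); yaw=np.radians(-11.62)/' fit.py
python3 - <<'E'
from pose import *
c=snap('w7',crop=(120,60,272,204),size=(800,600))
where(); todo(*target(35)); todo(*target(14))
st=read_state();T=rot(st['orientation']);Rb=T@R.from_euler('y',-LEAN,degrees=True).as_matrix(); b0=st['eef_pos']+T@OFF
px=lambda X:((project(c,X,True)-[120,60]+.5)*800/272-.5).round(0).tolist()
# head corners: bolt frame in R0 axes: x_tool0 along bolt y, z down
print('head bot',px([b0+Rb@[a,b,0] for a,b in((19,9),(19,-9))]),'top',px([b0+Rb@[a,b,-7] for a,b in((19,9),(19,-9))]))
print('slot top',px(pts(np.r_[bed,yaw],[[a,b,6] for a,b in((-11,22),(11,22),(11,-22),(-11,-22))])))
print('mouth',px(pts(np.r_[bed,yaw],[[a,b,0] for a,b in((-10,22),(10,22),(10,-22),(-10,-22))])))
E
```

```text
16.75 [480.1614566   -9.06067078 126.31902364] [-2.55067573 -0.3227941  -1.98547297] [ 0.0408367   0.77793068 -0.81598661  2.39052105  1.57949757  1.19236276
  0.76839058]
t 16.75 bolt in bed [-0.12 -0.2  35.35] turn [-0.1 -0.   0.1] F bed [-1.6  0.  -0.9] M [ 0.5   0.69 -0.24] j [ 0.04  0.78 -0.82  2.39  1.58  1.19  0.77] op 9.6
t 16.75 d [-0.3 -0.1  0.2] rotvec [ 0.1  0.  -0.1] j [ 0.04  0.78 -0.82  2.39  1.58  1.19  0.77] F [-0.9  0.2 -1.6] op 9.6
t 16.75 d [-8.2 -0.1 19.7] rotvec [ 0.1  0.  -0.1] j [ 0.04  0.78 -0.82  2.39  1.58  1.19  0.77] F [-0.9  0.2 -1.6] op 9.6
head bot [[443.0, 484.0], [364.0, 484.0]] top [[444.0, 486.0], [363.0, 486.0]]
slot top [[444.0, 630.0], [362.0, 630.0], [361.0, 467.0], [445.0, 467.0]]
mouth [[440.0, 625.0], [367.0, 625.0], [366.0, 466.0], [440.0, 466.0]]
```

View pics/w7.png

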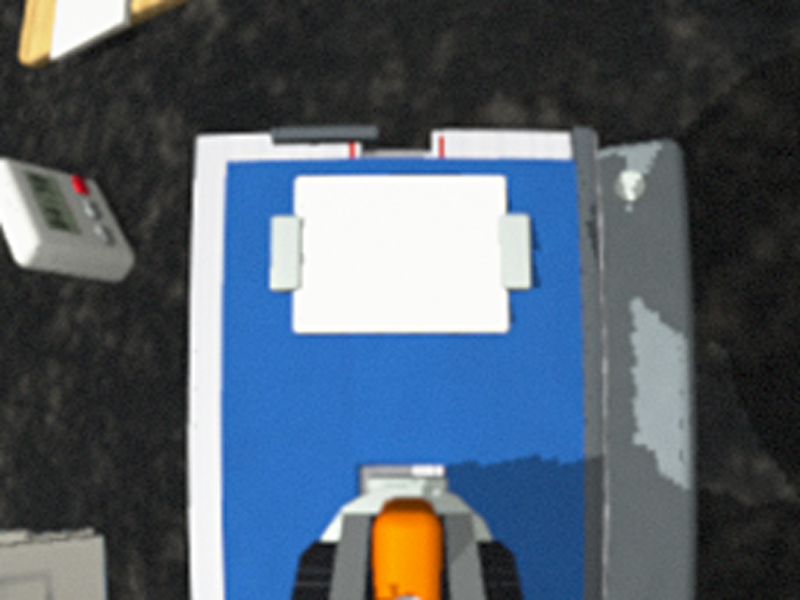

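The slot's far edge appears at columns 360–444, row 466, against 361–445, row 467 predicted. The head is centred on it. Lowering the bolt.

Request:
jog_arm --targets '[{"x":-2,"y":0,"z":5,"wx":0,"wy":0,"wz":0,"hand":-1},{"x":-5,"y":0,"z":12,"wx":0,"wy":0,"wz":0,"hand":-1},{"x":-7.5,"y":0,"z":18.5,"wx":0,"wy":0,"wz":0,"hand":-1},{"x":-9.4,"y":0,"z":23.2,"wx":0,"wy":0,"wz":0,"hand":-1},{"x":-10.5,"y":0,"z":26,"wx":0,"wy":0,"wz":0,"hand":-1},{"x":-11.3,"y":0,"z":28,"wx":0,"wy":0,"wz":0,"hand":-1},{"x":-12.1,"y":0,"z":30,"wx":0,"wy":0,"wz":0,"hand":-1},{"x":-12.9,"y":0,"z":32,"wx":0,"wy":0,"wz":0,"hand":-1},{"x":-13.5,"y":0,"z":33.5,"wx":0,"wy":0,"wz":0,"hand":-1},{"x":-13.9,"y":0,"z":34.4,"wx":0,"wy":0,"wz":0,"hand":-1}]'

```text
time: 18.0
eef_pos: [500.1, -12.6, 95.2]
orientation: [-2.549, -0.322, -1.986]
force: [-0.2, 0.3, -1.0]
opening: 10.2
gripper_force: 59.1
```

```bash
python3 -c "
from pose import *
where()"
```

```text
t 18.0 bolt in bed [ 0.67  0.36 -1.8 ] turn [ 0.  -0.   0.1] F bed [-0.7  0.3 -0.8] M [ 0.37  0.74 -0.3 ] j [ 0.04  0.86 -0.78  2.36  1.66  1.21  0.74] op 10.2
```

Request:
jog_arm --targets '[{"x":-0.4,"y":0.3,"z":1.1,"wx":0,"wy":0,"wz":0,"hand":-1},{"x":-1,"y":0.3,"z":2.6,"wx":0,"wy":0,"wz":0,"hand":-1},{"x":-1.6,"y":0.3,"z":4.2,"wx":0,"wy":0,"wz":0,"hand":-1},{"x":-2.3,"y":0.3,"z":5.8,"wx":0,"wy":0,"wz":0,"hand":-1},{"x":-3,"y":0.3,"z":7.4,"wx":0,"wy":0,"wz":0,"hand":-1},{"x":-3.6,"y":0.3,"z":9,"wx":0,"wy":0,"wz":0,"hand":-1},{"x":-4.2,"y":0.3,"z":10.5,"wx":0,"wy":0,"wz":0,"hand":-1},{"x":-4.8,"y":0.3,"z":12,"wx":0,"wy":0,"wz":0,"hand":-1},{"x":-5,"y":0.3,"z":12.4,"wx":0,"wy":0,"wz":0,"hand":-1},{"x":-5,"y":0.3,"z":12.4,"wx":0,"wy":0,"wz":0,"hand":-1}]'

```text
time: 19.25
eef_pos: [506.5, -14.0, 83.9]
orientation: [-2.549, -0.322, -1.986]
force: [-2.6, 0.6, 2.4]
opening: 10.2
gripper_force: 59.8
```

```bash
python3 -c "
from pose import *
where()"
```

```text
t 19.25 bolt in bed [  0.13   0.26 -14.82] turn [-0.  -0.   0.1] F bed [-1.   0.1  3.4] M [ 0.12  0.7  -0.23] j [ 0.05  0.89 -0.76  2.35  1.69  1.21  0.74] op 10.2
```

Request:
jog_arm --targets '[{"x":-0.2,"y":0,"z":0.4,"wx":0,"wy":0,"wz":0,"hand":-1},{"x":-0.3,"y":0,"z":0.8,"wx":0,"wy":0,"wz":0,"hand":-1},{"x":-0.5,"y":0,"z":1.2,"wx":0,"wy":0,"wz":0,"hand":-1},{"x":-0.6,"y":0,"z":1.5,"wx":0,"wy":0,"wz":0,"hand":-1},{"x":-0.6,"y":0,"z":1.5,"wx":0,"wy":0,"wz":0,"hand":-1},{"x":-0.6,"y":0,"z":1.5,"wx":0,"wy":0,"wz":0,"hand":-1},{"x":-0.6,"y":0,"z":1.5,"wx":0,"wy":0,"wz":0,"hand":-1},{"x":-0.6,"y":0,"z":1.5,"wx":0,"wy":0,"wz":0,"hand":-1},{"x":-0.6,"y":0,"z":1.5,"wx":0,"wy":0,"wz":0,"hand":-1},{"x":-0.6,"y":0,"z":1.5,"wx":0,"wy":0,"wz":0,"hand":-1}]'

```text
time: 20.5
eef_pos: [506.7, -14.2, 83.4]
orientation: [-2.548, -0.323, -1.985]
force: [-9.7, 3.8, 14.3]
opening: 10.5
gripper_force: 61.8
```

```bash
python3 -c "
from pose import *
where()"
```

```text
t 20.5 bolt in bed [  0.13   0.16 -15.34] turn [ 0. -0.  0.] F bed [-1.1  1.7 17.6] M [-0.6   0.77 -0.35] j [ 0.05  0.89 -0.76  2.35  1.69  1.22  0.74] op 10.5
```

A contact force square to the bed, with no side force, means the head is on the slot floor. My height scale reads about 3.4 mm high. Next: lift about 0.7 mm clear and turn a quarter clockwise about the bolt axis.

```bash
cat > spin.py <<'E'
from pose import *
d=R.from_euler('y',-LEAN,degrees=True).as_matrix()@[0,0,1]; G=np.array([0,0,-18.7])
def spin(angs,downs,pre=np.zeros(3)):
    for a,h in zip(angs,downs):
        Q=R.from_rotvec(np.radians(a)*d); t=pre+G-Q.apply(G)+h*d; rv=a*d
        print({k:round(float(v),2) for k,v in zip(('x','y','z','wx','wy','wz'),np.r_[t,rv])})
E
python3 -c "
from spin import *
spin(np.r_[0,0,5,11,17,23,29,35,40,45],[-1.2]+[-2.5]*9)
spin(np.r_[5,11,17,23,29,35,40,45,45,45],[0]*10)
"
```

```text
{'x': 0.45, 'y': 0.0, 'z': -1.11, 'wx': -0.0, 'wy': 0.0, 'wz': 0.0}
{'x': 0.94, 'y': 0.0, 'z': -2.32, 'wx': -0.0, 'wy': 0.0, 'wz': 0.0}
{'x': 0.91, 'y': 0.61, 'z': -2.33, 'wx': -1.88, 'wy': 0.0, 'wz': 4.63}
{'x': 0.82, 'y': 1.34, 'z': -2.37, 'wx': -4.13, 'wy': 0.0, 'wz': 10.2}
{'x': 0.65, 'y': 2.05, 'z': -2.43, 'wx': -6.38, 'wy': 0.0, 'wz': 15.76}
{'x': 0.42, 'y': 2.74, 'z': -2.53, 'wx': -8.63, 'wy': 0.0, 'wz': 21.32}
{'x': 0.12, 'y': 3.4, 'z': -2.65, 'wx': -10.88, 'wy': 0.0, 'wz': 26.88}
{'x': -0.24, 'y': 4.02, 'z': -2.79, 'wx': -13.13, 'wy': 0.0, 'wz': 32.44}
{'x': -0.58, 'y': 4.51, 'z': -2.93, 'wx': -15.0, 'wy': 0.0, 'wz': 37.08}
{'x': -0.97, 'y': 4.96, 'z': -3.09, 'wx': -16.88, 'wy': 0.0, 'wz': 41.71}
{'x': -0.02, 'y': 0.61, 'z': -0.01, 'wx': -1.88, 'wy': 0.0, 'wz': 4.63}
{'x': -0.12, 'y': 1.34, 'z': -0.05, 'wx': -4.13, 'wy': 0.0, 'wz': 10.2}
{'x': -0.28, 'y': 2.05, 'z': -0.11, 'wx': -6.38, 'wy': 0.0, 'wz': 15.76}
{'x': -0.52, 'y': 2.74, 'z': -0.21, 'wx': -8.63, 'wy': 0.0, 'wz': 21.32}
{'x': -0.82, 'y': 3.4, 'z': -0.33, 'wx': -10.88, 'wy': 0.0, 'wz': 26.88}
{'x': -1.18, 'y': 4.02, 'z': -0.48, 'wx': -13.13, 'wy': 0.0, 'wz': 32.44}
{'x': -1.52, 'y': 4.51, 'z': -0.62, 'wx': -15.0, 'wy': 0.0, 'wz': 37.08}
{'x': -1.9, 'y': 4.96, 'z': -0.77, 'wx': -16.88, 'wy': 0.0, 'wz': 41.71}
{'x': -1.9, 'y': 4.96, 'z': -0.77, 'wx': -16.88, 'wy': 0.0, 'wz': 41.71}
{'x': -1.9, 'y': 4.96, 'z': -0.77, 'wx': -16.88, 'wy': 0.0, 'wz': 41.71}
```

Request:
jog_arm --targets '[{"x":0.45,"y":0,"z":-1.11,"wx":0,"wy":0,"wz":0,"hand":-1},{"x":0.94,"y":0,"z":-2.32,"wx":0,"wy":0,"wz":0,"hand":-1},{"x":0.91,"y":0.61,"z":-2.33,"wx":-1.88,"wy":0,"wz":4.63,"hand":-1},{"x":0.82,"y":1.34,"z":-2.37,"wx":-4.13,"wy":0,"wz":10.2,"hand":-1},{"x":0.65,"y":2.05,"z":-2.43,"wx":-6.38,"wy":0,"wz":15.76,"hand":-1},{"x":0.42,"y":2.74,"z":-2.53,"wx":-8.63,"wy":0,"wz":21.32,"hand":-1},{"x":0.12,"y":3.4,"z":-2.65,"wx":-10.88,"wy":0,"wz":26.88,"hand":-1},{"x":-0.24,"y":4.02,"z":-2.79,"wx":-13.13,"wy":0,"wz":32.44,"hand":-1},{"x":-0.58,"y":4.51,"z":-2.93,"wx":-15,"wy":0,"wz":37.08,"hand":-1},{"x":-0.97,"y":4.96,"z":-3.09,"wx":-16.88,"wy":0,"wz":41.71,"hand":-1}]'

```text
time: 21.75
eef_pos: [503.2, -11.5, 82.0]
orientation: [-2.76, 0.033, -2.636]
force: [1.2, -0.5, -1.9]
opening: 9.9
gripper_force: 59.1
```

```bash
python3 -c "
from pose import *
where()"
```

```text
t 21.75 bolt in bed [  1.1   -0.09 -14.43] turn [ 0.1 -0.  45.5] F bed [ 0.1 -0.3 -2.3] M [ 0.23  0.2  -0.19] j [ 0.28  0.83 -0.87  2.21  1.44  0.98  0.43] op 9.9
```

Request:
jog_arm --targets '[{"x":0,"y":0.6,"z":0,"wx":-1.88,"wy":0,"wz":4.63,"hand":-1},{"x":-0.1,"y":1.3,"z":-0.05,"wx":-4.13,"wy":0,"wz":10.2,"hand":-1},{"x":-0.3,"y":2.05,"z":-0.1,"wx":-6.38,"wy":0,"wz":15.76,"hand":-1},{"x":-0.5,"y":2.75,"z":-0.2,"wx":-8.63,"wy":0,"wz":21.32,"hand":-1},{"x":-0.8,"y":3.4,"z":-0.3,"wx":-10.88,"wy":0,"wz":26.88,"hand":-1},{"x":-1.2,"y":4,"z":-0.5,"wx":-13.13,"wy":0,"wz":32.44,"hand":-1},{"x":-1.5,"y":4.5,"z":-0.6,"wx":-15,"wy":0,"wz":37.08,"hand":-1},{"x":-1.9,"y":4.95,"z":-0.75,"wx":-16.7,"wy":0,"wz":41.3,"hand":-1},{"x":-1.9,"y":4.95,"z":-0.75,"wx":-16.7,"wy":0,"wz":41.3,"hand":-1},{"x":-1.9,"y":4.95,"z":-0.75,"wx":-16.7,"wy":0,"wz":41.3,"hand":-1}]'

```text
time: 23.0
eef_pos: [502.6, -6.5, 81.0]
orientation: [-3.138, 0.175, 2.944]
force: [1.6, -1.4, 0.2]
opening: 10.2
gripper_force: 59.2
```

```bash
python3 -c "
from pose import *
where(); todo(*target(-14.2,90))
c=snap('w8',crop=(150,120,200,150),size=(800,600))"
```

```text
t 23.0 bolt in bed [  1.35  -0.27 -14.45] turn [ 0.1 -0.  89.7] F bed [ 1.6 -1.  -0.8] M [-0.35 -0.34  0.12] j [ 0.52  0.81 -0.93  2.19  1.35  0.7  -0.01] op 10.2
t 23.0 d [1.3 0.3 0.2] rotvec [-0.2  0.1  0.3] j [ 0.52  0.81 -0.93  2.19  1.35  0.7  -0.01] F [ 1.6 -1.4  0.2] op 10.2
23.05 [502.64145162  -6.27388221  81.00622005] [-3.1380976   0.17529043  2.94444811] [ 0.52304859  0.8056353  -0.92829774  2.19436677  1.34750105  0.70152929
 -0.0083979 ]
```

Turn reached 89.7° with no side load. Now I'll re-centre by 1.2 mm and pull up, watching the force.

Request:
jog_arm --targets '[{"x":0.6,"y":0.1,"z":0,"wx":0,"wy":0,"wz":0,"hand":-1},{"x":1.2,"y":0.2,"z":0,"wx":0,"wy":0,"wz":0,"hand":-1},{"x":1.2,"y":0.2,"z":0,"wx":0,"wy":0,"wz":0,"hand":-1},{"x":1.4,"y":0.2,"z":-0.5,"wx":0,"wy":0,"wz":0,"hand":-1},{"x":1.6,"y":0.2,"z":-1,"wx":0,"wy":0,"wz":0,"hand":-1},{"x":1.8,"y":0.2,"z":-1.5,"wx":0,"wy":0,"wz":0,"hand":-1},{"x":2,"y":0.2,"z":-2,"wx":0,"wy":0,"wz":0,"hand":-1},{"x":2.2,"y":0.2,"z":-2.5,"wx":0,"wy":0,"wz":0,"hand":-1},{"x":2.4,"y":0.2,"z":-3,"wx":0,"wy":0,"wz":0,"hand":-1},{"x":2.4,"y":0.2,"z":-3,"wx":0,"wy":0,"wz":0,"hand":-1}]'

```text
time: 24.3
eef_pos: [501.4, -4.6, 84.0]
orientation: [-3.14, 0.178, 2.945]
force: [6.4, -2.0, -1.3]
opening: 10.0
gripper_force: 59.7
```

```bash
python3 -c "
from pose import *
where(); todo(*target(-10.5,90))"
```

```text
t 24.3 bolt in bed [  1.63   1.36 -11.07] turn [ 0.1 -0.2 89.7] F bed [ 4.9 -0.7 -4.6] M [-0.2  -1.27  0.08] j [ 0.52  0.8  -0.93  2.2   1.34  0.7  -0.01] op 10.0
t 24.3 d [ 1.6 -1.2 -0. ] rotvec [-0.   0.2  0.3] j [ 0.52  0.8  -0.93  2.2   1.34  0.7  -0.01] F [ 6.4 -2.  -1.3] op 10.0
```

Request:
jog_arm --targets '[{"x":-0.4,"y":0,"z":0,"wx":0,"wy":0,"wz":0,"hand":-1},{"x":-0.7,"y":0,"z":0,"wx":0,"wy":0,"wz":0,"hand":-1},{"x":-0.5,"y":0,"z":-0.5,"wx":0,"wy":0,"wz":0,"hand":-1},{"x":-0.3,"y":0,"z":-1,"wx":0,"wy":0,"wz":0,"hand":-1},{"x":-0.1,"y":0,"z":-1.5,"wx":0,"wy":0,"wz":0,"hand":-1},{"x":0.1,"y":0,"z":-2,"wx":0,"wy":0,"wz":0,"hand":-1},{"x":0.3,"y":0,"z":-2.5,"wx":0,"wy":0,"wz":0,"hand":-1},{"x":0.3,"y":0,"z":-2.5,"wx":0,"wy":0,"wz":0,"hand":-1},{"x":0.3,"y":0,"z":-2.5,"wx":0,"wy":0,"wz":0,"hand":-1},{"x":0.3,"y":0,"z":-2.5,"wx":0,"wy":0,"wz":0,"hand":-1}]'

```text
time: 25.55
eef_pos: [500.4, -4.2, 86.0]
orientation: [-3.141, 0.177, 2.945]
force: [7.6, -1.0, -5.0]
opening: 10.2
gripper_force: 58.8
```

```bash
python3 -c "
from pose import *
where()
c=snap('w9',crop=(150,120,200,150),size=(800,600))"
```

```text
t 25.55 bolt in bed [ 1.75  1.63 -8.81] turn [ 0.  -0.2 89.7] F bed [ 3.8  0.6 -8.3] M [ 0.08 -1.2  -0.01] j [ 0.53  0.79 -0.94  2.2   1.34  0.7  -0.  ] op 10.2
25.6 [500.38481321  -4.16624718  86.00330837] [-3.14083986  0.17671696  2.94508971] [ 0.52599391  0.79472077 -0.93621074  2.19914262  1.33636705  0.69980534
 -0.00443229]
```

Run:
```python
from pose import *
s=read_camera('scene');d=read_camera('side');w=read_camera('wrist')
for n,c in(('s10',s),('d10',d),('w10',w)): pickle.dump(c,open(n+'.pkl','wb'))
pxs=lambda c,fi:project(c,pts(np.r_[bed,yaw],[0,0,25]),fi)[0]
print(pxs(s,0),pxs(d,0),pxs(w,1))
def cr(c,fi,w_,h_,W,H,dx=0,dy=0):
    x,y=np.round(pxs(c,fi)+[dx,dy]).astype(int); x0=max(0,min(512-w_,x-w_//2));y0=max(0,min(384-h_,y-h_//2)); print(x0,y0)
    return cv2.resize(c['color'][y0:y0+h_,x0:x0+w_],(W,H),interpolation=cv2.INTER_CUBIC)
L=np.vstack([cr(w,1,160,120,480,360,0,-20),cr(d,0,64,32,480,240)])
Rr=np.vstack([cr(s,0,64,60,320,300),cr(d,0,32,30,320,300)])
cv2.imwrite('pics/m10.png',np.hstack([L,Rr])[:,:,::-1])
```

```text
[258.15970205 189.17119409] [253.58207231 188.41298202] [253.61083218 257.60914219]
174 178
222 172
226 159
238 173
```

View pics/m10.png

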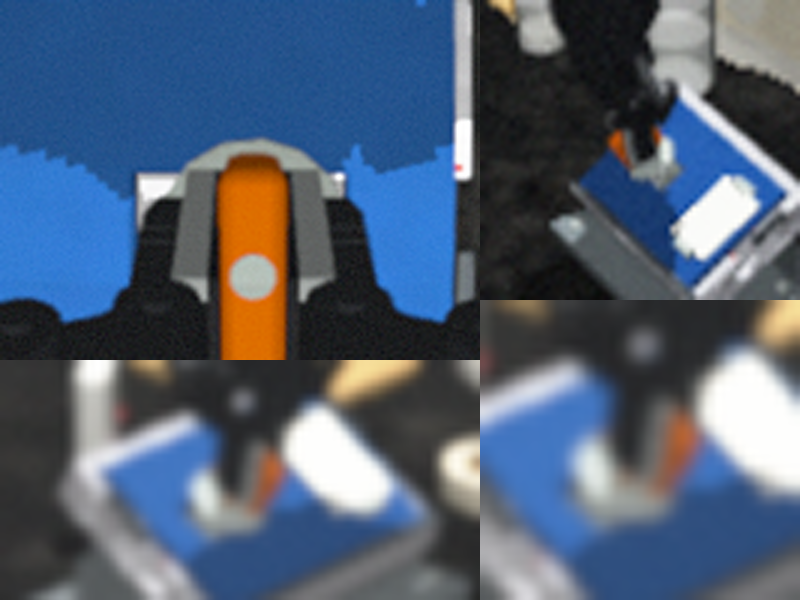

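The wing now lies across the slot (panel dot at 252,277) with the slot ends at columns 136 and 345. I'll compare hand-fixed features between the free-air frame and now to see whether the wing slipped in the fingers.

Run:
```python
from pose import *
I={n:pickle.load(open(n+'.pkl','rb')) for n in('w6','w7','w8','w9','w10')}
st={}
def feats(c):
    im=c['color'].astype(int); 
    org=((im[:,:,0]-im[:,:,2]>70)).astype(np.uint8); org[:200]=0
    n,l,s,ce=cv2.connectedComponentsWithStats(org); k=1+s[1:,4].argmax()
    x0,y0,w,h,a=s[k]
    # light dot (bolt end) within the wing: bluish-grey blob
    sub=im[y0:y0+h,x0:x0+w]; m=((sub[:,:,0]-sub[:,:,2]<40)&(sub.sum(2)>330)).astype(np.uint8)
    n,l2,s2,c2=cv2.connectedComponentsWithStats(m)
    kk=[(int(s2[i,4]),np.round(c2[i]+[x0,y0],1).tolist(),s2[i,2:4].tolist()) for i in range(1,n) if s2[i,4]>60]
    return (int(x0),int(y0),int(w),int(h)),kk
for n,c in I.items(): print(n,feats(c))
B=bedR(yaw)
# predicted (unslipped) positions in tool, via camera mount of w10 state
c=I['w10'];s=read_state();T=rot(s['orientation']);P=lambda v:project(c,s['eef_pos']+T@np.asarray(v),True)[0].round(1)
d=R.from_euler('y',-LEAN,degrees=True).as_matrix()@[0,0,1]; e=R.from_euler('y',-LEAN,degrees=True).as_matrix()@[1,0,0]
for nm,u,r in(('wing top front',66,17),('wing top centre',66,0),('washer top front',29,19),('washer bot front',25.5,19),('bolt end?',66,0)): print(nm,P(OFF-u*d+r*e))
```

```text
w6 ((246, 230, 25, 73), [(174, [258.0, 269.6], [15, 14])])
w7 ((246, 230, 25, 72), [(158, [258.2, 269.6], [14, 14])])
w8 ((246, 230, 24, 72), [(157, [257.6, 269.7], [14, 14])])
w9 ((246, 230, 24, 72), [(158, [257.6, 269.8], [14, 14])])
w10 ((246, 230, 24, 72), [(157, [257.7, 269.7], [14, 14])])
wing top front [255.9 236.9]
wing top centre [255.9 273.3]
washer top front [256.3 226.7]
washer bot front [256.3 226.3]
bolt end? [255.9 273.3]
```

No slip in the hand, and the lateral offset is explained. I'll pull up a little more to confirm the stop.

Request:
jog_arm --targets '[{"x":0.2,"y":0,"z":-0.4,"wx":0,"wy":0,"wz":0,"hand":-1},{"x":0.4,"y":0,"z":-0.9,"wx":0,"wy":0,"wz":0,"hand":-1},{"x":0.6,"y":0,"z":-1.4,"wx":0,"wy":0,"wz":0,"hand":-1},{"x":0.6,"y":0,"z":-1.4,"wx":0,"wy":0,"wz":0,"hand":-1},{"x":0.6,"y":0,"z":-1.4,"wx":0,"wy":0,"wz":0,"hand":-1},{"x":0.6,"y":0,"z":-1.4,"wx":0,"wy":0,"wz":0,"hand":-1},{"x":0.6,"y":0,"z":-1.4,"wx":0,"wy":0,"wz":0,"hand":-1},{"x":0.6,"y":0,"z":-1.4,"wx":0,"wy":0,"wz":0,"hand":-1},{"x":0.6,"y":0,"z":-1.4,"wx":0,"wy":0,"wz":0,"hand":-1},{"x":0.6,"y":0,"z":-1.4,"wx":0,"wy":0,"wz":0,"hand":-1}]'

```text
time: 27.0
eef_pos: [500.2, -4.2, 86.4]
orientation: [3.141, 0.176, 2.944]
force: [12.7, -1.3, -18.3]
opening: 10.4
gripper_force: 58.6
```

```bash
python3 -c "
from pose import *
where()"
```

```text
t 27.0 bolt in bed [ 1.9   1.57 -8.37] turn [-0.  -0.2 89.7] F bed [  1.1   1.3 -22.2] M [ 0.37 -1.75 -0.11] j [ 0.53  0.79 -0.94  2.2   1.33  0.7  -0.  ] op 10.4
```

The stop is firm (22 N), so the head is square under the lips with the neck engaged. Now tightening, with the hand following the thread down at 0.056 mm per degree.

```bash
sed -i "s/^d=.*/&\ne=R.from_euler('y',-LEAN,degrees=True).as_matrix()@[1,0,0]; G=G+1.7*e/; s/G=np.array(\[0,0,-18.7\])$/G0=0/" spin.py; sed -i 's/^e=/G=np.array([0,0,-18.7]); e=/' spin.py
python3 -c "
from spin import *
print(G)
a=np.r_[0,3,8,13,18,23,28,33,37,40]
spin(a,2*np.r_[.6,1,1,1,1,1,1,1,1,1]+.0559*a)
a=np.r_[4,9,14,19,24,28,30,30,30,30]
spin(a,.0559*a)
"
```

```text
[  1.57587889   0.         -18.06234358]
{'x': -0.45, 'y': 0.0, 'z': 1.11, 'wx': -0.0, 'wy': 0.0, 'wz': 0.0}
{'x': -0.82, 'y': 0.28, 'z': 2.01, 'wx': -1.13, 'wy': 0.0, 'wz': 2.78}
{'x': -0.97, 'y': 0.74, 'z': 2.25, 'wx': -3.0, 'wy': 0.0, 'wz': 7.42}
{'x': -1.15, 'y': 1.2, 'z': 2.48, 'wx': -4.88, 'wy': 0.0, 'wz': 12.05}
{'x': -1.37, 'y': 1.64, 'z': 2.69, 'wx': -6.75, 'wy': 0.0, 'wz': 16.69}
{'x': -1.62, 'y': 2.08, 'z': 2.89, 'wx': -8.63, 'wy': 0.0, 'wz': 21.32}
{'x': -1.91, 'y': 2.49, 'z': 3.07, 'wx': -10.5, 'wy': 0.0, 'wz': 25.96}
{'x': -2.24, 'y': 2.89, 'z': 3.24, 'wx': -12.38, 'wy': 0.0, 'wz': 30.59}
{'x': -2.52, 'y': 3.2, 'z': 3.37, 'wx': -13.88, 'wy': 0.0, 'wz': 34.3}
{'x': -2.74, 'y': 3.42, 'z': 3.46, 'wx': -15.0, 'wy': 0.0, 'wz': 37.08}
{'x': -0.1, 'y': 0.37, 'z': 0.2, 'wx': -1.5, 'wy': 0.0, 'wz': 3.71}
{'x': -0.25, 'y': 0.83, 'z': 0.44, 'wx': -3.38, 'wy': 0.0, 'wz': 8.34}
{'x': -0.44, 'y': 1.29, 'z': 0.67, 'wx': -5.25, 'wy': 0.0, 'wz': 12.98}
{'x': -0.67, 'y': 1.73, 'z': 0.88, 'wx': -7.13, 'wy': 0.0, 'wz': 17.61}
{'x': -0.93, 'y': 2.16, 'z': 1.07, 'wx': -9.0, 'wy': 0.0, 'wz': 22.25}
{'x': -1.16, 'y': 2.49, 'z': 1.22, 'wx': -10.5, 'wy': 0.0, 'wz': 25.96}
{'x': -1.29, 'y': 2.66, 'z': 1.29, 'wx': -11.25, 'wy': 0.0, 'wz': 27.81}
{'x': -1.29, 'y': 2.66, 'z': 1.29, 'wx': -11.25, 'wy': 0.0, 'wz': 27.81}
{'x': -1.29, 'y': 2.66, 'z': 1.29, 'wx': -11.25, 'wy': 0.0, 'wz': 27.81}
{'x': -1.29, 'y': 2.66, 'z': 1.29, 'wx': -11.25, 'wy': 0.0, 'wz': 27.81}
```

Request:
jog_arm --targets '[{"x":-0.45,"y":0,"z":1.1,"wx":0,"wy":0,"wz":0,"hand":-1},{"x":-0.82,"y":0.28,"z":2,"wx":-1.13,"wy":0,"wz":2.78,"hand":-1},{"x":-0.97,"y":0.74,"z":2.25,"wx":-3,"wy":0,"wz":7.42,"hand":-1},{"x":-1.15,"y":1.2,"z":2.48,"wx":-4.88,"wy":0,"wz":12.05,"hand":-1},{"x":-1.37,"y":1.64,"z":2.69,"wx":-6.75,"wy":0,"wz":16.69,"hand":-1},{"x":-1.62,"y":2.08,"z":2.89,"wx":-8.63,"wy":0,"wz":21.32,"hand":-1},{"x":-1.91,"y":2.49,"z":3.07,"wx":-10.5,"wy":0,"wz":25.96,"hand":-1},{"x":-2.24,"y":2.89,"z":3.24,"wx":-12.38,"wy":0,"wz":30.59,"hand":-1},{"x":-2.52,"y":3.2,"z":3.37,"wx":-13.88,"wy":0,"wz":34.3,"hand":-1},{"x":-2.74,"y":3.42,"z":3.46,"wx":-15,"wy":0,"wz":37.08,"hand":-1}]'

```text
time: 28.25
eef_pos: [503.7, -2.1, 85.1]
orientation: [2.792, 0.062, 2.303]
force: [3.9, -2.2, 2.9]
opening: 10.2
gripper_force: 62.1
```

```bash
python3 -c "
from pose import *
where()"
```

```text
t 28.25 bolt in bed [  2.09  -0.32 -11.07] turn [ 1.000e-01 -3.000e-01  1.298e+02] F bed [ 5.2 -1.4  0.2] M [-0.57 -0.99  0.03] j [ 0.71  0.82 -0.95  2.29  1.68  0.44 -0.82] op 10.2
```

Request:
jog_arm --targets '[{"x":-0.1,"y":0.37,"z":0.2,"wx":-1.5,"wy":0,"wz":3.71,"hand":-1},{"x":-0.25,"y":0.83,"z":0.44,"wx":-3.38,"wy":0,"wz":8.34,"hand":-1},{"x":-0.44,"y":1.29,"z":0.67,"wx":-5.25,"wy":0,"wz":12.98,"hand":-1},{"x":-0.67,"y":1.73,"z":0.88,"wx":-7.13,"wy":0,"wz":17.61,"hand":-1},{"x":-0.93,"y":2.16,"z":1.07,"wx":-9,"wy":0,"wz":22.25,"hand":-1},{"x":-1.16,"y":2.49,"z":1.22,"wx":-10.5,"wy":0,"wz":25.96,"hand":-1},{"x":-1.29,"y":2.66,"z":1.29,"wx":-11.25,"wy":0,"wz":27.81,"hand":-1},{"x":-1.29,"y":2.66,"z":1.29,"wx":-11.25,"wy":0,"wz":27.81,"hand":-1},{"x":-1.29,"y":2.66,"z":1.29,"wx":-11.25,"wy":0,"wz":27.81,"hand":-1},{"x":-1.29,"y":2.66,"z":1.29,"wx":-11.25,"wy":0,"wz":27.81,"hand":-1}]'

```text
time: 29.5
eef_pos: [506.9, -0.9, 85.0]
orientation: [2.611, -0.146, 1.866]
force: [5.2, -1.6, 2.5]
opening: 9.8
gripper_force: 62.0
```

Run:
```python
from kin2 import *
from pose import where
where()
q0=read_state()['joint_pos']
print('continue');
for a,p,r,q in track([(-14,t,22,0) for t in(165,170,175,180)],q0): print(a[:2],round(p,1),round(r,1),np.round(q,2))
for side,lean in((0,22),(0,35),(180,-22),(180,22)):
    c,e,q=ik(*lpose(-14,-20 ,lean,side),seeds=6)
    print('regrip',side,lean,c,e)
    for a,p,r,q in track([(-14,t,lean,side,dict(up=5.)) for t in(-20,0,20,47,60)],q): print(a[:2],round(p,1),round(r,1),np.round(q,2))
```

```text
t 29.5 bolt in bed [  1.53  -0.65 -12.7 ] turn [  0.   -0.4 159.7] F bed [ 5.9 -0.5 -0.7] M [-0.44 -1.01 -0.16] j [ 0.91  1.03 -1.2   2.42  2.11  0.66 -1.59] op 9.8
continue
(-14, 165) 0.0 0.0 [ 0.9   1.03 -1.15  2.44  2.25  0.65 -1.79]
(-14, 170) 0.7 0.1 [ 0.88  1.02 -1.11  2.46  2.37  0.65 -1.98]
(-14, 175) 5.0 1.0 [ 0.89  1.03 -1.11  2.46  2.4   0.66 -2.07]
(-14, 180) 9.4 2.0 [ 0.9   1.05 -1.11  2.46  2.43  0.67 -2.16]
regrip 0 22 0.1398392638760804 (np.float64(0.00048297178659821225), np.float64(0.0005156422885976293))
(-14, -20) 0.0 0.0 [-0.35  0.83 -0.22  2.45  1.95  0.96  0.69]
(-14, 0) 0.0 0.0 [-0.23  0.78 -0.34  2.36  1.74  0.89  0.66]
(-14, 20) 0.0 0.0 [-0.09  0.75 -0.44  2.28  1.56  0.83  0.59]
(-14, 47) 0.0 0.0 [ 0.12  0.73 -0.58  2.21  1.39  0.75  0.45]
(-14, 60) 0.0 0.0 [ 0.22  0.73 -0.65  2.2   1.33  0.71  0.35]
regrip 0 35 0.11380294608030166 (np.float64(0.00044547364503358925), np.float64(0.0004832963436083351))
(-14, -20) 0.0 0.0 [-0.53  0.92 -0.13  2.34  1.66  1.05  0.77]
(-14, 0) 0.0 0.0 [-0.39  0.85 -0.24  2.22  1.42  0.99  0.83]
(-14, 20) 0.0 0.0 [-0.23  0.8  -0
[... 287 characters left out ...]
02 -1.16  2.42  2.15  0.63 -1.63]
(-14, 0) 9.5 2.0 [ 0.9   1.04 -1.11  2.46  2.43  0.67 -2.16]
(-14, 20) 28.1 5.7 [ 0.93  1.11 -1.16  2.46  2.46  0.76 -2.46]
(-14, 47) 53.7 10.1 [ 0.87  1.17 -1.24  2.46  2.41  0.99 -2.89]
(-14, 60) 65.8 14.1 [ 0.96  1.28 -1.24  2.46  2.51  1.   -2.93]
regrip 180 22 0.21834850890738144 (np.float64(0.0008099034985542475), np.float64(0.0010924001203101664))
(-14, -20) 0.0 0.0 [-0.29  0.84 -0.32  2.45  1.92  1.03 -2.42]
(-14, 0) 0.0 0.0 [-0.19  0.79 -0.39  2.36  1.73  0.93 -2.47]
(-14, 20) 0.0 0.0 [-0.08  0.75 -0.46  2.28  1.56  0.84 -2.55]
(-14, 47) 0.0 0.0 [ 0.08  0.72 -0.53  2.21  1.38  0.71 -2.69]
(-14, 60) 0.0 0.0 [ 0.17  0.71 -0.57  2.2   1.31  0.65 -2.78]
```

Tightened by 70° so far. I'll release here, swing the hand back a half turn above the nut, and regrip to finish.

```bash
cat > plan.py <<'E'
from kin2 import *
st=read_state(); T0=rot(st['orientation']); p0=st['eef_pos']
e=np.array([np.cos(np.radians(22.03)),0,np.sin(np.radians(22.03))])
G=p0+T0@(np.array([0,0,-18.7])+1.7*e)
B=bedR(yaw); R0=np.c_[-B[:,1],-B[:,0],-B[:,2]]
def tool(turn,lean,G): 
    Rt=R0@R.from_euler('z',turn,degrees=True).as_matrix()@R.from_euler('y',lean,degrees=True).as_matrix()
    return G+18.7*Rt[:,2],Rt
Gn=G-2*B[:,2]; up=np.array([0,0,80.])
W=[tool(160-9*k,22+.3*k,(G if k<10 else Gn)+up) for k in range(1,21)]
W+=[tool(-20,28,Gn+np.array([0,0,z])) for z in(60,40,20,0)]
q=st['joint_pos']
def step(q,pos,Rt):
    f=lambda x:np.r_[fk(x)[1]-pos,300*R.from_matrix(Rt.T@fk(x)[0]).as_rotvec(),.3*(x-(LO+HI)/2)/(HI-LO)]
    s=least_squares(f,np.clip(q,LO+.011,HI-.011),bounds=(LO+.01,HI-.01)); return s.x,np.linalg.norm(s.fun[:3])
print('fk check',fk(q)[1]-p0)
q,err=step(q,p0+up,T0); print('up',round(err,1),np.round(q,2),'in tool',np.round(T0.T@up,1))
for k,(pp,rr) in enumerate(W):
    q,err=step(q,pp,rr)
    if k%3==1 or err>.5 or k>19: print(k,round(err,1),np.round(q,2))
pickle.dump((G,Gn,W),open('plan.pkl','wb'))
E
python3 plan.py
```

```text
fk check [0.10298532 1.05744921 0.93192095]
up 0.0 [ 0.98  0.8  -1.24  2.37  1.8   0.46 -1.38] in tool [ 11.7  40.  -68.3]
1 0.0 [ 0.93  0.78 -1.24  2.28  1.38  0.51 -0.73]
4 0.0 [ 0.71  0.63 -0.98  2.17  0.93  0.52  0.07]
7 0.0 [ 0.42  0.56 -0.72  2.1   0.78  0.62  0.55]
10 0.0 [ 0.18  0.55 -0.56  2.09  0.88  0.74  0.78]
13 0.0 [-0.04  0.57 -0.45  2.14  1.07  0.83  0.92]
16 0.0 [-0.23  0.6  -0.35  2.24  1.32  0.9   0.99]
19 0.0 [-0.41  0.66 -0.22  2.39  1.63  0.97  0.99]
20 0.0 [-0.42  0.71 -0.21  2.4   1.68  0.98  0.92]
21 0.0 [-0.43  0.76 -0.2   2.4   1.73  0.98  0.85]
22 0.0 [-0.44  0.82 -0.19  2.4   1.77  0.99  0.79]
23 0.0 [-0.44  0.87 -0.18  2.4   1.81  1.    0.73]
```

Request:
jog_arm --targets '[{"x":0,"y":0,"z":0,"wx":0,"wy":0,"wz":0,"hand":1},{"x":0,"y":0,"z":0,"wx":0,"wy":0,"wz":0,"hand":1},{"x":0,"y":0,"z":0,"wx":0,"wy":0,"wz":0,"hand":1},{"x":0,"y":0,"z":0,"wx":0,"wy":0,"wz":0,"hand":1},{"x":1,"y":2,"z":-12,"wx":0,"wy":0,"wz":0,"hand":1},{"x":3,"y":8,"z":-30,"wx":0,"wy":0,"wz":0,"hand":1},{"x":6,"y":18,"z":-45,"wx":0,"wy":0,"wz":0,"hand":1},{"x":9,"y":30,"z":-58,"wx":0,"wy":0,"wz":0,"hand":1},{"x":11.7,"y":40,"z":-68.3,"wx":0,"wy":0,"wz":0,"hand":1},{"x":11.7,"y":40,"z":-68.3,"wx":0,"wy":0,"wz":0,"hand":1}]'

```text
time: 30.75
eef_pos: [505.4, -1.3, 164.7]
orientation: [2.614, -0.146, 1.866]
force: [-0.0, -0.3, -0.2]
opening: 85.0
gripper_force: 0.0
```

```bash
cat > rows.py <<'E'
from kin2 import *
def rows(W,idx):
    st=read_state();T0=rot(st['orientation']);p0=st['eef_pos']
    print(np.round(st['joint_pos'],2),st['force'].round(1))
    for i in idx:
        p,Rt=W[i]; print(i,*np.round(np.r_[(p-p0)@T0,np.degrees(R.from_matrix(T0.T@Rt).as_rotvec())],1))
if __name__=='__main__':
    import sys
    rows(pickle.load(open('plan.pkl','rb'))[2],range(int(sys.argv[1]),int(sys.argv[2])))
E
python3 rows.py 0 10
python3 - <<'E'
from h import *
read_camera('wrist')
for n in('scene','side'):
    c=read_camera(n); im=c['color'].astype(int); m=(im[:,:,0]>150)&(im[:,:,2]<90)&(im[:,:,1]<140)
    ys,xs=np.nonzero(m); k=(xs>225)&(xs<290)&(ys>160)&(ys<215); print(n,k.sum(),xs[k].mean() if k.any() else 0,ys[k].mean() if k.any() else 0)
E
```

```text
[ 0.94  0.75 -1.17  2.37  1.84  0.38 -1.43] [-0.  -0.3 -0.2]
0 1.6 0.3 1.2 3.4 0.4 -8.0
1 1.5 -0.8 1.1 6.8 0.7 -16.3
2 1.2 -1.9 0.9 10.3 1.0 -24.6
3 0.7 -2.9 0.7 13.8 1.2 -32.9
4 0.1 -3.8 0.4 17.3 1.5 -41.1
5 -0.7 -4.7 0.0 20.9 1.8 -49.4
6 -1.6 -5.4 -0.4 24.6 2.0 -57.6
7 -2.5 -5.9 -0.8 28.3 2.2 -65.8
8 -3.6 -6.3 -1.3 32.0 2.4 -74.0
9 -5.5 -6.5 0.1 35.8 2.5 -82.2
scene 20 256.1 185.85
side 15 253.13333333333333 188.93333333333334
```

Request:
jog_arm --targets '[{"x":1.6,"y":0.3,"z":1.2,"wx":3.4,"wy":0.4,"wz":-8,"hand":1},{"x":1.5,"y":-0.8,"z":1.1,"wx":6.8,"wy":0.7,"wz":-16.3,"hand":1},{"x":1.2,"y":-1.9,"z":0.9,"wx":10.3,"wy":1,"wz":-24.6,"hand":1},{"x":0.7,"y":-2.9,"z":0.7,"wx":13.8,"wy":1.2,"wz":-32.9,"hand":1},{"x":0.1,"y":-3.8,"z":0.4,"wx":17.3,"wy":1.5,"wz":-41.1,"hand":1},{"x":-0.7,"y":-4.7,"z":0,"wx":20.9,"wy":1.8,"wz":-49.4,"hand":1},{"x":-1.6,"y":-5.4,"z":-0.4,"wx":24.6,"wy":2,"wz":-57.6,"hand":1},{"x":-2.5,"y":-5.9,"z":-0.8,"wx":28.3,"wy":2.2,"wz":-65.8,"hand":1},{"x":-3.6,"y":-6.3,"z":-1.3,"wx":32,"wy":2.4,"wz":-74,"hand":1},{"x":-5.5,"y":-6.5,"z":0.1,"wx":35.8,"wy":2.5,"wz":-82.2,"hand":1}]'

```text
time: 32.15
eef_pos: [500.5, -7.7, 158.6]
orientation: [-2.959, 0.088, -3.023]
force: [0.4, 0.2, -0.5]
opening: 85.5
gripper_force: 0.0
```

```bash
python3 rows.py 10 20
```

```text
[ 0.55  0.77 -1.16  2.08  1.11  1.05  0.45] [ 0.4  0.2 -0.5]
10 -1.2 -1.7 -1.9 3.9 0.1 -7.8
11 -1.3 -2.9 -2.1 7.7 0.4 -15.9
12 -1.7 -4.1 -2.3 11.7 0.7 -24.0
13 -2.2 -5.3 -2.6 15.6 1.0 -32.1
14 -2.9 -6.3 -2.9 19.6 1.3 -40.2
15 -3.7 -7.3 -3.4 23.7 1.5 -48.2
16 -4.7 -8.0 -3.9 27.8 1.8 -56.2
17 -5.7 -8.6 -4.4 31.9 2.0 -64.2
18 -6.9 -9.0 -5.0 36.1 2.2 -72.2
19 -8.1 -9.2 -5.7 40.3 2.3 -80.2
```

Request:
jog_arm --targets '[{"x":-1.2,"y":-1.7,"z":-1.9,"wx":3.9,"wy":0.1,"wz":-7.8,"hand":1},{"x":-1.3,"y":-2.9,"z":-2.1,"wx":7.7,"wy":0.4,"wz":-15.9,"hand":1},{"x":-1.7,"y":-4.1,"z":-2.3,"wx":11.7,"wy":0.7,"wz":-24,"hand":1},{"x":-2.2,"y":-5.3,"z":-2.6,"wx":15.6,"wy":1,"wz":-32.1,"hand":1},{"x":-2.9,"y":-6.3,"z":-2.9,"wx":19.6,"wy":1.3,"wz":-40.2,"hand":1},{"x":-3.7,"y":-7.3,"z":-3.4,"wx":23.7,"wy":1.5,"wz":-48.2,"hand":1},{"x":-4.7,"y":-8,"z":-3.9,"wx":27.8,"wy":1.8,"wz":-56.2,"hand":1},{"x":-5.7,"y":-8.6,"z":-4.4,"wx":31.9,"wy":2,"wz":-64.2,"hand":1},{"x":-6.9,"y":-9,"z":-5,"wx":36.1,"wy":2.2,"wz":-72.2,"hand":1},{"x":-8.1,"y":-9.2,"z":-5.7,"wx":40.3,"wy":2.3,"wz":-80.2,"hand":1}]'

```text
time: 33.4
eef_pos: [509.0, -14.2, 166.5]
orientation: [-2.498, -0.592, -1.764]
force: [-0.5, 0.2, 0.4]
opening: 85.5
gripper_force: 0.0
```

```bash
python3 rows.py 19 24
python3 - <<'E'
from h import *
c=read_camera('wrist'); pickle.dump(c,open('w11.pkl','wb'))
im=c['color'].astype(int); m=((im[:,:,0]-im[:,:,2]>70)).astype(np.uint8)
n,l,s,ce=cv2.connectedComponentsWithStats(m)
for i in range(1,n):
    if s[i,4]>80:
        ys,xs=np.nonzero(l==i); print(s[i],cv2.minAreaRect(np.c_[xs,ys].astype(np.float32)))
G,Gn,W=pickle.load(open('plan.pkl','rb'))
print('expected wing top ~',project(c,[Gn+bedz*11 for bedz in [np.array([-.519,.107,.848])]],True), project(c,[G],True))
E
```

```text
[ 0.06  0.86 -0.98  2.37  1.59  1.52  1.05] [-0.5  0.2  0.4]
19 0.5 0.2 0.2 -0.0 0.0 0.0
20 -10.6 10.2 13.5 -0.0 0.0 0.0
21 -21.8 20.2 26.7 -0.0 0.0 0.0
22 -32.9 30.1 40.0 -0.0 0.0 0.0
23 -44.1 40.1 53.3 -0.0 0.0 0.0
[  24    0  107  180 2143] ((75.5203857421875, 84.2454605102539), (27.54581069946289, 198.75244140625), 24.999269485473633)
[ 256   22   43   56 1324] ((276.1419982910156, 49.55917739868164), (23.923076629638672, 66.15384674072266), 22.61986541748047)
[104  26  29  38 222] ((117.07691955566406, 43.88461685180664), (7.211102485656738, 46.317466735839844), 33.690067291259766)
[211  28  34  51 607] ((228.00003051757812, 53.000003814697266), (12.521980285644531, 59.03219223022461), 26.56505012512207)
[358  63  30  23 113] ((372.5, 74.0), (22.0, 29.0), 90.0)
[ 71  73  38  68 620] ((88.63442993164062, 106.12132263183594), (9.734170913696289, 76.21282958984375), 23.629377365112305)
[300 253  24  48 799] ((311.4154052734375, 276.3230895996094), (47.87740707397461, 20.093624114990234), 82.87498474121094)
[  6 371  11  13 115] ((11.0, 377.0), (12.0, 10.0), 90.0)
expected wing top ~ [[315.87305373 276.61461501]] [[313.49980318 274.97724711]]
```

Run:
```python
from kin2 import *
c=pickle.load(open('w11.pkl','rb')); G,Gn,W=pickle.load(open('plan.pkl','rb')); B=bedR(yaw)
im=c['color'].astype(np.uint8)
hsv=cv2.cvtColor(im,cv2.COLOR_RGB2HSV)
m=((im[:,:,0].astype(int)-im[:,:,2])>70); 
sub=m[250:305,295:330]
hull=None
def model(p): # dx(bed x),dy,dz,turn err
    t=np.radians(p[3]); Q=B@R.from_euler('z',-t).as_matrix()  # clockwise
    ctr=Gn-5*B[:,2]+B@p[:3]; a=np.radians(20); # wing y at turn -20: y rotated ccw
    Qw=Q@R.from_euler('z',a).as_matrix()
    P=np.array([[x,y,z] for x in(-5.5,5.5) for y in(-17,17) for z in(-16,16)])
    pp=project(c,ctr+P@Qw.T,True)
    h=cv2.convexHull(((pp-[295,250])*16).astype(np.int32)); k=np.zeros((55*1,35*1),np.uint8)
    cv2.fillConvexPoly(k,h,1,shift=4); return k>0
from scipy.optimize import minimize
obs=np.where(sub,1,0)
n,l,s,_=cv2.connectedComponentsWithStats(cv2.morphologyEx(obs.astype(np.uint8),cv2.MORPH_CLOSE,np.ones((13,13)))); obs=l==(1+s[1:,4].argmax())
def cost(p): k=model(p); return (k^obs).sum()+ .3*((np.array(p[2])/2)**2)
print('area',obs.sum(),'init',cost([0,0,0,0]))
best=min(((cost([x,y,z,t]),x,y,z,t) for x in np.arange(-5,5.1,1) for y in np.arange(-4,4.1,1) for z in(-3,-1,1,3) for t in(-20,-15,-10,-5,0,5,10)),key=lambda v:v[0]); print(best)
r=minimize(cost,best[1:],method='Nelder-Mead',options=dict(initial_simplex=np.array(best[1:])+np.vstack([np.zeros(4),np.diag([1,1,1,4])]))); print(r.x,r.fun)
```

```text
area 1205 init 449.0
(np.float64(213.675), np.float64(2.0), np.float64(0.0), 3, -15)
[  2.24780568  -0.61441739   2.91577138 -13.97699301] 206.6376292045746
```

The wing is where it should be within about 2 mm, maybe a few degrees back. That's inside the finger gap, and the pads will square it. Descending and regripping.

Request:
jog_arm --targets '[{"x":-7,"y":7,"z":9,"wx":0,"wy":0,"wz":0,"hand":1},{"x":-18,"y":17,"z":22,"wx":0,"wy":0,"wz":0,"hand":1},{"x":-30,"y":27,"z":36,"wx":0,"wy":0,"wz":0,"hand":1},{"x":-39,"y":35,"z":47,"wx":0,"wy":0,"wz":0,"hand":1},{"x":-43.7,"y":38.9,"z":52.4,"wx":0,"wy":0,"wz":0,"hand":1},{"x":-43.7,"y":38.9,"z":52.4,"wx":0,"wy":0,"wz":0,"hand":0.3},{"x":-43.7,"y":38.9,"z":52.4,"wx":0,"wy":0,"wz":0,"hand":-0.4},{"x":-43.7,"y":38.9,"z":52.4,"wx":0,"wy":0,"wz":0,"hand":-1},{"x":-43.7,"y":38.9,"z":52.4,"wx":0,"wy":0,"wz":0,"hand":-1},{"x":-43.7,"y":38.9,"z":52.4,"wx":0,"wy":0,"wz":0,"hand":-1}]'

```text
time: 34.7
eef_pos: [509.4, -14.5, 89.1]
orientation: [-2.497, -0.589, -1.769]
force: [-2.0, 1.3, 0.0]
opening: 10.3
gripper_force: 59.1
```

```bash
cat > now.py <<'E'
from kin2 import *
st=read_state();B=bedR(yaw);T=rot(st['orientation']);R0=np.c_[-B[:,1],-B[:,0],-B[:,2]]
L=28
Gt=st['eef_pos']-18.7*T[:,2]
print('t',round(st['time'],2),'grip in bed',np.round((Gt-bed)@B,2),'turn',np.round(np.degrees(R.from_matrix(R0.T@T@R.from_euler('y',-L,degrees=True).as_matrix()).as_rotvec()),1),'F',np.round(st['force']@B,1),'M',np.round(st['ft_torque']@B,2),'j',np.round(st['joint_pos'],2),'op',round(st['opening'],1),st['gripper_force'])
E
python3 now.py; python3 -c "
from kin2 import *
G,Gn,W=pickle.load(open('plan.pkl','rb'));B=bedR(yaw);print('old grip in bed',(G-bed)@B)"
```

```text
t 34.7 grip in bed [ 2.45  1.45 42.58] turn [  0.1  -0.  -19.7] F [-1.9  0.8  1.2] M [ 0.42  1.03 -0.4 ] j [ 0.    1.05 -0.88  2.39  1.72  1.58  0.89] op 10.3 59.10098075866699
old grip in bed [ 0.64804965  1.03358983 42.68912064]
```

```bash
cat > spin2.py <<'E'
from kin2 import *
def spin2(angs,downs,sx):
    st=read_state();T=rot(st['orientation']);B=bedR(yaw)
    G=np.array([0,0,-18.7]); d=R.from_euler('y',-28,degrees=True).as_matrix()@[0,0,1]; xb=T.T@B[:,0]
    for a,h,s in zip(angs,downs,sx):
        Q=R.from_rotvec(np.radians(a)*d); t=G-Q.apply(G)+h*d+s*xb
        print(*[round(float(v),2) for v in np.r_[t,a*d]])
E
python3 -c "
from spin2 import *
spin2([0,0,5,10,15,20,25,30,35,40],[.6,1.2]+[1.2]*8,[-.5]+[-1]*9)"
```

```text
-0.43 0.47 0.45 -0.0 0.0 0.0
-0.86 0.94 0.9 -0.0 0.0 0.0
-0.89 1.71 0.88 -2.35 0.0 4.41
-0.98 2.47 0.84 -4.69 0.0 8.83
-1.12 3.21 0.76 -7.04 0.0 13.24
-1.33 3.94 0.65 -9.39 0.0 17.66
-1.59 4.65 0.51 -11.74 0.0 22.07
-1.9 5.33 0.35 -14.08 0.0 26.49
-2.26 5.98 0.15 -16.43 0.0 30.9
-2.67 6.58 -0.06 -18.78 0.0 35.32
```

Request:
jog_arm --targets '[{"x":-0.43,"y":0.47,"z":0.45,"wx":0,"wy":0,"wz":0,"hand":-1},{"x":-0.86,"y":0.94,"z":0.9,"wx":0,"wy":0,"wz":0,"hand":-1},{"x":-0.89,"y":1.71,"z":0.88,"wx":-2.35,"wy":0,"wz":4.41,"hand":-1},{"x":-0.98,"y":2.47,"z":0.84,"wx":-4.69,"wy":0,"wz":8.83,"hand":-1},{"x":-1.12,"y":3.21,"z":0.76,"wx":-7.04,"wy":0,"wz":13.24,"hand":-1},{"x":-1.33,"y":3.94,"z":0.65,"wx":-9.39,"wy":0,"wz":17.66,"hand":-1},{"x":-1.59,"y":4.65,"z":0.51,"wx":-11.74,"wy":0,"wz":22.07,"hand":-1},{"x":-1.9,"y":5.33,"z":0.35,"wx":-14.08,"wy":0,"wz":26.49,"hand":-1},{"x":-2.26,"y":5.98,"z":0.15,"wx":-16.43,"wy":0,"wz":30.9,"hand":-1},{"x":-2.67,"y":6.58,"z":-0.06,"wx":-18.78,"wy":0,"wz":35.32,"hand":-1}]'

```text
time: 35.95
eef_pos: [503.8, -13.6, 85.3]
orientation: [-2.603, -0.237, -2.326]
force: [-5.8, 2.2, 7.9]
opening: 10.0
gripper_force: 59.9
```

```bash
python3 now.py;python3 -c "
from spin2 import *
spin2([4,8,12,16,20,23,26,28,28,28],[0]*10,[0]*10)"
```

```text
t 35.95 grip in bed [ 1.61  1.16 42.41] turn [ 0.1  0.  20.4] F [-1.   1.   9.9] M [-0.32  0.85 -0.27] j [ 0.21  0.98 -1.02  2.19  1.47  1.39  0.67] op 10.0 59.87080514431
-0.02 0.61 -0.01 -1.88 0.0 3.53
-0.08 1.22 -0.04 -3.76 0.0 7.06
-0.17 1.83 -0.09 -5.63 0.0 10.6
-0.3 2.42 -0.16 -7.51 0.0 14.13
-0.47 3.0 -0.25 -9.39 0.0 17.66
-0.62 3.43 -0.33 -10.8 0.0 20.31
-0.78 3.85 -0.42 -12.21 0.0 22.96
-0.91 4.12 -0.48 -13.15 0.0 24.72
-0.91 4.12 -0.48 -13.15 0.0 24.72
-0.91 4.12 -0.48 -13.15 0.0 24.72
```

Request:
jog_arm --targets '[{"x":-0.02,"y":0.61,"z":0,"wx":-1.88,"wy":0,"wz":3.53,"hand":-1},{"x":-0.08,"y":1.22,"z":-0.04,"wx":-3.76,"wy":0,"wz":7.06,"hand":-1},{"x":-0.17,"y":1.83,"z":-0.09,"wx":-5.63,"wy":0,"wz":10.6,"hand":-1},{"x":-0.3,"y":2.42,"z":-0.16,"wx":-7.51,"wy":0,"wz":14.13,"hand":-1},{"x":-0.47,"y":3,"z":-0.25,"wx":-9.39,"wy":0,"wz":17.66,"hand":-1},{"x":-0.62,"y":3.43,"z":-0.33,"wx":-10.8,"wy":0,"wz":20.31,"hand":-1},{"x":-0.78,"y":3.85,"z":-0.42,"wx":-12.21,"wy":0,"wz":22.96,"hand":-1},{"x":-0.91,"y":4.12,"z":-0.48,"wx":-13.15,"wy":0,"wz":24.72,"hand":-1},{"x":-0.91,"y":4.12,"z":-0.48,"wx":-13.15,"wy":0,"wz":24.72,"hand":-1},{"x":-0.91,"y":4.12,"z":-0.48,"wx":-13.15,"wy":0,"wz":24.72,"hand":-1}]'

```text
time: 37.2
eef_pos: [501.0, -10.5, 83.2]
orientation: [-2.779, -0.049, -2.715]
force: [-4.4, 2.4, 7.9]
opening: 10.1
gripper_force: 59.8
```

```bash
python3 now.py;python3 -c "
from spin2 import *
spin2([3,6,9,12,15,18,20,20,20,20],[0]*10,[0]*10)"
```

```text
t 37.2 grip in bed [ 1.22  1.32 42.38] turn [ 0.1  0.  48.2] F [0.1 1.5 9.2] M [-0.15  1.01 -0.28] j [ 0.38  0.96 -1.1   2.11  1.34  1.25  0.49] op 10.1 59.776597023010254
-0.01 0.46 -0.01 -1.41 0.0 2.65
-0.04 0.92 -0.02 -2.82 0.0 5.3
-0.1 1.37 -0.05 -4.23 0.0 7.95
-0.17 1.83 -0.09 -5.63 0.0 10.6
-0.26 2.27 -0.14 -7.04 0.0 13.24
-0.38 2.71 -0.2 -8.45 0.0 15.89
-0.47 3.0 -0.25 -9.39 0.0 17.66
-0.47 3.0 -0.25 -9.39 0.0 17.66
-0.47 3.0 -0.25 -9.39 0.0 17.66
-0.47 3.0 -0.25 -9.39 0.0 17.66
```

The wing has turned 138°, but the torque hasn't clearly risen. A pull-up test will show whether the nut is really drawn down.

Request:
jog_arm --targets '[{"x":0.47,"y":0,"z":-0.88,"wx":0,"wy":0,"wz":0,"hand":-1},{"x":0.94,"y":0,"z":-1.77,"wx":0,"wy":0,"wz":0,"hand":-1},{"x":1.17,"y":0,"z":-2.2,"wx":0,"wy":0,"wz":0,"hand":-1},{"x":1.17,"y":0,"z":-2.2,"wx":0,"wy":0,"wz":0,"hand":-1},{"x":1.17,"y":0,"z":-2.2,"wx":0,"wy":0,"wz":0,"hand":-1},{"x":1.17,"y":0,"z":-2.2,"wx":0,"wy":0,"wz":0,"hand":-1},{"x":1.17,"y":0,"z":-2.2,"wx":0,"wy":0,"wz":0,"hand":-1},{"x":1.17,"y":0,"z":-2.2,"wx":0,"wy":0,"wz":0,"hand":-1},{"x":1.17,"y":0,"z":-2.2,"wx":0,"wy":0,"wz":0,"hand":-1},{"x":1.17,"y":0,"z":-2.2,"wx":0,"wy":0,"wz":0,"hand":-1}]'

```text
time: 38.45
eef_pos: [501.0, -10.5, 83.6]
orientation: [-2.781, -0.048, -2.716]
force: [5.3, -0.2, -19.6]
opening: 10.1
gripper_force: 58.1
```

```bash
python3 now.py
python3 - <<'E'
from kin2 import *
c=read_camera('wrist'); pickle.dump(c,open('w12.pkl','wb'))
im=c['color'].astype(int)
org=(im[:,:,0]-im[:,:,2]>70).astype(np.uint8); org[:200]=0
n,l,s,ce=cv2.connectedComponentsWithStats(org); k=1+s[1:,4].argmax(); print(s[k])
x0,y0,w,h,_=s[k]; sub=im[y0:y0+h,x0:x0+w]; m=((sub[:,:,0]-sub[:,:,2]<40)&(sub.sum(2)>330)).astype(np.uint8)
n,l2,s2,c2=cv2.connectedComponentsWithStats(m)
print([(s2[i].tolist(),(c2[i]+[x0,y0]).round(1)) for i in range(1,n) if s2[i,4]>40])
E
```

```text
t 38.45 grip in bed [ 1.38  1.29 42.69] turn [ 0.  -0.1 48.3] F [ -5.9   0.8 -19.4] M [ 1.64  0.04 -0.52] j [ 0.38  0.96 -1.1   2.11  1.34  1.25  0.49] op 10.1 58.121992349624634
[ 247  236   23   68 1169]
[([3, 26, 18, 17, 239], array([258.5, 270.2]))]
```

The nut allows no lift (19 N with 0.3 mm movement), so it is drawn down with the head under the lips. I'll return to neutral and turn about 12° more to firm it.

```bash
python3 -c "
from spin2 import *
spin2([0,0,3,6,9,12],[.9,1.75,1.75,1.75,1.75,1.75],[0]*10)"
```

```text
-0.42 0.0 0.79 -0.0 0.0 0.0
-0.82 0.0 1.55 -0.0 0.0 0.0
-0.83 0.46 1.54 -1.41 0.0 2.65
-0.86 0.92 1.52 -2.82 0.0 5.3
-0.92 1.37 1.49 -4.23 0.0 7.95
-0.99 1.83 1.46 -5.63 0.0 10.6
```

Request:
jog_arm --targets '[{"x":-0.42,"y":0,"z":0.79,"wx":0,"wy":0,"wz":0,"hand":-1},{"x":-0.82,"y":0,"z":1.55,"wx":0,"wy":0,"wz":0,"hand":-1},{"x":-0.82,"y":0,"z":1.55,"wx":0,"wy":0,"wz":0,"hand":-1},{"x":-0.83,"y":0.46,"z":1.54,"wx":-1.41,"wy":0,"wz":2.65,"hand":-1},{"x":-0.86,"y":0.92,"z":1.52,"wx":-2.82,"wy":0,"wz":5.3,"hand":-1},{"x":-0.92,"y":1.37,"z":1.49,"wx":-4.23,"wy":0,"wz":7.95,"hand":-1},{"x":-0.99,"y":1.83,"z":1.46,"wx":-5.63,"wy":0,"wz":10.6,"hand":-1},{"x":-0.99,"y":1.83,"z":1.46,"wx":-5.63,"wy":0,"wz":10.6,"hand":-1},{"x":-0.99,"y":1.83,"z":1.46,"wx":-5.63,"wy":0,"wz":10.6,"hand":-1},{"x":-0.99,"y":1.83,"z":1.46,"wx":-5.63,"wy":0,"wz":10.6,"hand":-1}]'

```text
time: 39.75
eef_pos: [500.4, -8.7, 82.7]
orientation: [-2.877, 0.01, -2.893]
force: [-4.3, 3.0, -2.6]
opening: 9.9
gripper_force: 60.7
```

```bash
python3 now.py; python3 -c "
from spin2 import *
spin2([4,8,12,16],[0]*4,[0]*10)"
```

```text
t 39.75 grip in bed [ 1.23  1.42 42.45] turn [ 0.  -0.  60.4] F [-5.4  2.   0.4] M [ 0.53  1.4  -0.51] j [ 0.46  0.96 -1.13  2.09  1.29  1.18  0.39] op 9.9 60.684109926223755
-0.02 0.61 -0.01 -1.88 0.0 3.53
-0.08 1.22 -0.04 -3.76 0.0 7.06
-0.17 1.83 -0.09 -5.63 0.0 10.6
-0.3 2.42 -0.16 -7.51 0.0 14.13
```

Request:
jog_arm --targets '[{"x":-0.02,"y":0.61,"z":0,"wx":-1.88,"wy":0,"wz":3.53,"hand":-1},{"x":-0.08,"y":1.22,"z":-0.04,"wx":-3.76,"wy":0,"wz":7.06,"hand":-1},{"x":-0.17,"y":1.83,"z":-0.09,"wx":-5.63,"wy":0,"wz":10.6,"hand":-1},{"x":-0.17,"y":1.83,"z":-0.09,"wx":-5.63,"wy":0,"wz":10.6,"hand":-1},{"x":-0.17,"y":1.83,"z":-0.09,"wx":-5.63,"wy":0,"wz":10.6,"hand":-1},{"x":-0.17,"y":1.83,"z":-0.09,"wx":-5.63,"wy":0,"wz":10.6,"hand":-1},{"x":-0.17,"y":1.83,"z":-0.09,"wx":-5.63,"wy":0,"wz":10.6,"hand":-1},{"x":-0.17,"y":1.83,"z":-0.09,"wx":-5.63,"wy":0,"wz":10.6,"hand":-1},{"x":-0.17,"y":1.83,"z":-0.09,"wx":-5.63,"wy":0,"wz":10.6,"hand":-1},{"x":-0.17,"y":1.83,"z":-0.09,"wx":-5.63,"wy":0,"wz":10.6,"hand":-1}]'

```text
time: 41.0
eef_pos: [500.2, -6.8, 82.2]
orientation: [-2.981, 0.049, -3.075]
force: [-4.5, 4.0, -2.3]
opening: 10.1
gripper_force: 60.6
```

```bash
python3 now.py
python3 - <<'E'
from kin2 import *
c=read_camera('wrist'); pickle.dump(c,open('w13.pkl','wb'))
st=read_state();T=rot(st['orientation']);print('tool F',(T.T@st['force']).round(1),'tool M',(T.T@st['ft_torque']).round(2),'tau7',st['tau'].round(2))
im=c['color'].astype(int)
org=(im[:,:,0]-im[:,:,2]>70).astype(np.uint8); org[:200]=0
n,l,s,ce=cv2.connectedComponentsWithStats(org); k=1+s[1:,4].argmax(); print(s[k])
x0,y0,w,h,_=s[k]; sub=im[y0:y0+h,x0:x0+w]; m=((sub[:,:,0]-sub[:,:,2]<40)&(sub.sum(2)>330)).astype(np.uint8)
n,l2,s2,c2=cv2.connectedComponentsWithStats(m)
print([(s2[i].tolist(),(c2[i]+[x0,y0]).round(1)) for i in range(1,n) if s2[i,4]>40])
o,hs=blue(c,(120,20,300,230),4)
print('blue',[ (len(h),h.mean(0).round(1).tolist(),quad(h).round(1).tolist()) for h in hs])
E
```

```text
t 41.0 grip in bed [ 1.19  1.51 42.4 ] turn [ 0.  -0.  72.5] F [-5.6  3.   0.8] M [ 0.62  1.5  -0.38] j [ 0.53  0.95 -1.15  2.09  1.26  1.09  0.29] op 10.1 60.63344120979309
tool F [4.4 4.2 2.3] tool M [-0.99  1.34 -0.16] tau7 [  1.88 -50.95 -13.66 -10.77   2.25   1.51  -0.17]
[   1  228   58   54 1272]
[([0, 22, 54, 32, 774], array([ 20. , 270.7]))]
blue []
```

Request:
jog_arm --targets '[{"x":-0.02,"y":0.61,"z":0,"wx":-1.88,"wy":0,"wz":3.53,"hand":-1},{"x":-0.08,"y":1.22,"z":-0.04,"wx":-3.76,"wy":0,"wz":7.06,"hand":-1},{"x":-0.12,"y":1.5,"z":-0.06,"wx":-4.7,"wy":0,"wz":8.8,"hand":-1},{"x":-0.12,"y":1.5,"z":-0.06,"wx":-4.7,"wy":0,"wz":8.8,"hand":-1},{"x":-0.12,"y":1.5,"z":-0.06,"wx":-4.7,"wy":0,"wz":8.8,"hand":-1},{"x":-0.12,"y":1.5,"z":-0.06,"wx":-4.7,"wy":0,"wz":8.8,"hand":-1},{"x":-0.12,"y":1.5,"z":-0.06,"wx":-4.7,"wy":0,"wz":8.8,"hand":-1},{"x":-0.12,"y":1.5,"z":-0.06,"wx":-4.7,"wy":0,"wz":8.8,"hand":-1},{"x":-0.12,"y":1.5,"z":-0.06,"wx":-4.7,"wy":0,"wz":8.8,"hand":-1},{"x":-0.12,"y":1.5,"z":-0.06,"wx":-4.7,"wy":0,"wz":8.8,"hand":-1}]'

```text
time: 42.3
eef_pos: [500.2, -5.2, 82.0]
orientation: [-3.073, 0.066, 3.055]
force: [-5.0, 4.4, -3.1]
opening: 10.2
gripper_force: 60.4
```

```bash
python3 now.py
python3 - <<'E'
from kin2 import *
st=read_state();T=rot(st['orientation']);print('tool F',(T.T@st['force']).round(1),'tool M',(T.T@st['ft_torque']).round(2),'tau7',st['tau'].round(2))
E
```

```text
t 42.3 grip in bed [ 1.16  1.6  42.37] turn [-0.  -0.1 82.5] F [-6.6  3.3  0.5] M [ 0.71  1.5  -0.3 ] j [ 0.6   0.95 -1.16  2.09  1.24  1.02  0.2 ] op 10.2 60.436264872550964
tool F [5.6 4.1 2.4] tool M [-0.94  1.4  -0.16] tau7 [  2.33 -50.94 -13.94 -11.25   2.16   1.2   -0.2 ]
```

The resisting torque rose from about 0.03 to 0.16–0.20 N m over the last 35°, which is consistent with clamping. I'll release, check the spring-back and back off.

Request:
jog_arm --targets '[{"x":-0.12,"y":0,"z":0,"wx":0,"wy":0,"wz":0,"hand":-1},{"x":0,"y":0,"z":0,"wx":0,"wy":0,"wz":0,"hand":-0.5},{"x":0,"y":0,"z":0,"wx":0,"wy":0,"wz":0,"hand":0.2},{"x":0,"y":0,"z":0,"wx":0,"wy":0,"wz":0,"hand":1},{"x":0,"y":0,"z":0,"wx":0,"wy":0,"wz":0,"hand":1},{"x":0,"y":0,"z":0,"wx":0,"wy":0,"wz":0,"hand":1},{"x":0,"y":0,"z":0,"wx":0,"wy":0,"wz":0,"hand":1},{"x":0,"y":0,"z":0,"wx":0,"wy":0,"wz":0,"hand":1},{"x":0,"y":0,"z":0,"wx":0,"wy":0,"wz":0,"hand":1},{"x":0,"y":0,"z":0,"wx":0,"wy":0,"wz":0,"hand":1}]'

```text
time: 43.55
eef_pos: [500.9, -5.6, 82.0]
orientation: [-3.07, 0.067, 3.059]
force: [0.5, -0.2, -0.8]
opening: 85.4
gripper_force: 0.0
```

```bash
python3 now.py
python3 - <<'E'
from kin2 import *
c=read_camera('wrist'); pickle.dump(c,open('w14.pkl','wb'))
for n in('w11','w12','w13','w14'):
    im=pickle.load(open(n+'.pkl','rb'))['color'].astype(int)
    m=((im[:,:,0]-im[:,:,2]>90)&(im[:,:,0]>110)).astype(np.uint8); m[:200]=0;m[:,:200]=0;m[:,345:]=0
    k,l,s,ce=cv2.connectedComponentsWithStats(m); i=1+s[1:,4].argmax(); ys,xs=np.nonzero(l==i)
    # bright top face axis
    print(n,s[i],cv2.minAreaRect(np.c_[xs,ys].astype(np.float32)))
    x0,y0,w,h,_=s[i]; sub=im[y0:y0+h,x0:x0+w]; mm=((sub[:,:,0]-sub[:,:,2]<40)&(sub.sum(2)>330)).astype(np.uint8)
    k,l2,s2,c2=cv2.connectedComponentsWithStats(mm)
    print('  ',[(s2[j].tolist(),(c2[j]+[x0,y0]).round(1).tolist()) for j in range(1,k) if s2[j,4]>60])
E
```

```text
t 43.55 grip in bed [ 1.75  1.4  41.96] turn [ 0.1 -0.1 82.3] F [ 0.  -0.1 -0.9] M [ 0.1   0.11 -0.01] j [ 0.59  0.95 -1.16  2.09  1.24  1.02  0.2 ] op 85.4 0.0
w11 [301 253  23  48 771] ((311.3930358886719, 276.4476013183594), (47.38069152832031, 19.956722259521484), 82.40535736083984)
   [([12, 0, 11, 32, 90], [321.4, 263.4]), ([10, 21, 9, 9, 65], [315.2, 278.0])]
w12 [ 248  236   22   68 1128] ((258.5, 269.5), (67.0, 21.0), 90.0)
   [([2, 26, 18, 17, 239], [258.5, 270.2])]
w13 [ 247  236   23   68 1136] ((258.0, 269.5), (67.0, 22.0), 90.0)
   [([3, 26, 18, 18, 241], [258.4, 270.2])]
w14 [ 233  237   53   63 1204] ((259.26348876953125, 268.1689147949219), (68.46986389160156, 22.31954574584961), 54.462318420410156)
   [([18, 0, 35, 45, 792], [273.8, 252.7]), ([0, 15, 36, 48, 854], [244.3, 283.4]), ([18, 24, 18, 17, 237], [259.2, 269.2])]
```

On release the wing sprang back about 35°, so it was well loaded. To be sure no overshoot left it slack, I'll regrip at its resting angle and finish with a gentle 14° turn.

```bash
python3 -c "
from spin2 import *
spin2([-8,-16,-24,-32,-35],[0]*5,[0]*10);print()
spin2([4,8,12,14],[0]*4,[0]*4)"
```

```text
-0.08 -1.22 -0.04 3.76 -0.0 -7.06
-0.3 -2.42 -0.16 7.51 -0.0 -14.13
-0.67 -3.57 -0.36 11.27 -0.0 -21.19
-1.18 -4.65 -0.63 15.02 -0.0 -28.25
-1.4 -5.04 -0.75 16.43 -0.0 -30.9

-0.02 0.61 -0.01 -1.88 0.0 3.53
-0.08 1.22 -0.04 -3.76 0.0 7.06
-0.17 1.83 -0.09 -5.63 0.0 10.6
-0.23 2.12 -0.12 -6.57 0.0 12.36
```

Request:
jog_arm --targets '[{"x":-0.08,"y":-1.22,"z":-0.04,"wx":3.76,"wy":0,"wz":-7.06,"hand":1},{"x":-0.3,"y":-2.42,"z":-0.16,"wx":7.51,"wy":0,"wz":-14.13,"hand":1},{"x":-0.67,"y":-3.57,"z":-0.36,"wx":11.27,"wy":0,"wz":-21.19,"hand":1},{"x":-1.18,"y":-4.65,"z":-0.63,"wx":15.02,"wy":0,"wz":-28.25,"hand":1},{"x":-1.4,"y":-5.04,"z":-0.75,"wx":16.43,"wy":0,"wz":-30.9,"hand":0.5},{"x":-1.4,"y":-5.04,"z":-0.75,"wx":16.43,"wy":0,"wz":-30.9,"hand":-0.3},{"x":-1.4,"y":-5.04,"z":-0.75,"wx":16.43,"wy":0,"wz":-30.9,"hand":-1},{"x":-1.4,"y":-5.04,"z":-0.75,"wx":16.43,"wy":0,"wz":-30.9,"hand":-1},{"x":-1.4,"y":-5.04,"z":-0.75,"wx":16.43,"wy":0,"wz":-30.9,"hand":-1},{"x":-1.4,"y":-5.04,"z":-0.75,"wx":16.43,"wy":0,"wz":-30.9,"hand":-1}]'

```text
time: 44.85
eef_pos: [501.5, -10.5, 83.1]
orientation: [-2.773, -0.053, -2.701]
force: [-1.3, 1.4, -0.5]
opening: 10.3
gripper_force: 58.8
```

Request:
jog_arm --targets '[{"x":-0.02,"y":0.61,"z":0,"wx":-1.88,"wy":0,"wz":3.53,"hand":-1},{"x":-0.08,"y":1.22,"z":-0.04,"wx":-3.76,"wy":0,"wz":7.06,"hand":-1},{"x":-0.17,"y":1.83,"z":-0.09,"wx":-5.63,"wy":0,"wz":10.6,"hand":-1},{"x":-0.23,"y":2.12,"z":-0.12,"wx":-6.57,"wy":0,"wz":12.36,"hand":-1},{"x":-0.23,"y":2.12,"z":-0.12,"wx":-6.57,"wy":0,"wz":12.36,"hand":-1},{"x":-0.23,"y":2.12,"z":-0.12,"wx":-6.57,"wy":0,"wz":12.36,"hand":-1},{"x":-0.23,"y":2.12,"z":-0.12,"wx":-6.57,"wy":0,"wz":12.36,"hand":-1},{"x":-0.23,"y":2.12,"z":-0.12,"wx":-6.57,"wy":0,"wz":12.36,"hand":-1},{"x":-0.23,"y":2.12,"z":-0.12,"wx":-6.57,"wy":0,"wz":12.36,"hand":-1},{"x":-0.23,"y":2.12,"z":-0.12,"wx":-6.57,"wy":0,"wz":12.36,"hand":-1}]'

```text
time: 46.1
eef_pos: [500.8, -8.6, 82.4]
orientation: [-2.884, 0.013, -2.905]
force: [-3.1, 3.4, -2.1]
opening: 9.6
gripper_force: 59.0
```

```bash
python3 now.py
python3 - <<'E'
from kin2 import *
st=read_state();T=rot(st['orientation']);print('tool F',(T.T@st['force']).round(1),'tool M',(T.T@st['ft_torque']).round(2),'tau7',st['tau'].round(2))
print('up 80 in tool',(T.T@[0,0,80]).round(1))
E
```

```text
t 46.1 grip in bed [ 1.43  1.48 42.03] turn [ 0.1 -0.1 61.2] F [-4.3  2.7  0.2] M [ 0.73  1.18 -0.54] j [ 0.46  0.95 -1.12  2.09  1.29  1.16  0.39] op 9.6 59.03248608112335
tool F [2.3 4.5 0.9] tool M [-1.32  0.68 -0.09] tau7 [  1.85 -50.63 -12.55  -9.41   1.87   2.19  -0.13]
up 80 in tool [ -1.1 -20.4 -77.3]
```

Request:
jog_arm --targets '[{"x":0,"y":0,"z":0,"wx":0,"wy":0,"wz":0,"hand":-0.6},{"x":0,"y":0,"z":0,"wx":0,"wy":0,"wz":0,"hand":0.2},{"x":0,"y":0,"z":0,"wx":0,"wy":0,"wz":0,"hand":1},{"x":0,"y":0,"z":0,"wx":0,"wy":0,"wz":0,"hand":1},{"x":0,"y":0,"z":0,"wx":0,"wy":0,"wz":0,"hand":1},{"x":0,"y":0,"z":0,"wx":0,"wy":0,"wz":0,"hand":1},{"x":0,"y":0,"z":0,"wx":0,"wy":0,"wz":0,"hand":1},{"x":0,"y":0,"z":0,"wx":0,"wy":0,"wz":0,"hand":1},{"x":0,"y":0,"z":0,"wx":0,"wy":0,"wz":0,"hand":1},{"x":0,"y":0,"z":0,"wx":0,"wy":0,"wz":0,"hand":1}]'

```text
time: 47.35
eef_pos: [501.1, -8.7, 82.5]
orientation: [-2.883, 0.014, -2.906]
force: [0.2, -0.3, 0.9]
opening: 85.4
gripper_force: 0.0
```

```bash
python3 now.py
python3 - <<'E'
from kin2 import *
c=read_camera('wrist'); pickle.dump(c,open('w15.pkl','wb'))
im=c['color'].astype(int)
m=((im[:,:,0]-im[:,:,2]>90)&(im[:,:,0]>110)).astype(np.uint8); m[:200]=0;m[:,:200]=0;m[:,345:]=0
k,l,s,ce=cv2.connectedComponentsWithStats(m); i=1+s[1:,4].argmax(); ys,xs=np.nonzero(l==i)
print(s[i],cv2.minAreaRect(np.c_[xs,ys].astype(np.float32)))
E
```

```text
t 47.35 grip in bed [ 1.77  1.4  41.97] turn [ 0.1 -0.1 61.3] F [ 0.7 -0.3  0.6] M [ 0.22  0.12 -0.13] j [ 0.46  0.95 -1.12  2.09  1.29  1.16  0.39] op 85.4 0.0
[ 242  235   35   68 1125] ((259.1734313964844, 268.8217468261719), (67.75466918945312, 21.12535285949707), 75.17352294921875)
```

The wing came back to the same resting angle both times, which is the friction-limited clamp. Retreating and checking the carrier.

Request:
jog_arm --targets '[{"x":0,"y":0,"z":-8,"wx":0,"wy":0,"wz":0,"hand":1},{"x":0,"y":-1,"z":-22,"wx":0,"wy":0,"wz":0,"hand":1},{"x":0,"y":-4,"z":-38,"wx":0,"wy":0,"wz":0,"hand":1},{"x":-1,"y":-10,"z":-55,"wx":0,"wy":0,"wz":0,"hand":1},{"x":-1,"y":-16,"z":-68,"wx":0,"wy":0,"wz":0,"hand":1},{"x":-1,"y":-22,"z":-80,"wx":0,"wy":0,"wz":0,"hand":1},{"x":-1,"y":-24,"z":-86,"wx":0,"wy":0,"wz":0,"hand":1},{"x":-1,"y":-24,"z":-86,"wx":0,"wy":0,"wz":0,"hand":1},{"x":-1,"y":-24,"z":-86,"wx":0,"wy":0,"wz":0,"hand":1},{"x":-1,"y":-24,"z":-86,"wx":0,"wy":0,"wz":0,"hand":1}]'

```text
time: 48.65
eef_pos: [500.9, -10.0, 171.3]
orientation: [-2.884, 0.013, -2.905]
force: [0.1, 0.8, 0.5]
opening: 85.1
gripper_force: 0.0
```

Run:
```python
from kin2 import *
for a,b,roi in(('side','side.pkl',(228,170,60,50)),('scene','scene.pkl',(235,170,70,60))):
    c=read_camera(a); pickle.dump(c,open(a+'_end.pkl','wb'))
    for k in(pickle.load(open(b,'rb')),c): print(a,quad(blue(k,roi)[0]).round(1).tolist())
# wing in the side and wrist views: axis direction against the bed normal
c=read_camera('wrist'); pickle.dump(c,open('w16.pkl','wb')); im=c['color'].astype(int)
B=bedR(yaw)
print('expected wing top',project(c,pts(np.r_[bed,yaw],[0,0,46.5]),True), 'wing base',project(c,pts(np.r_[bed,yaw],[0,0,14.5]),True))
m=((im[:,:,0]-im[:,:,2]>90)&(im[:,:,0]>110)).astype(np.uint8); m[:150]=0;m[:,150:380]*=1
k,l,s,ce=cv2.connectedComponentsWithStats(m)
print([(s[i].tolist(),ce[i].round(1).tolist()) for i in range(1,k) if s[i,4]>150])
```

```text
side [[261.8999938964844, 175.1999969482422], [277.70001220703125, 192.60000610351562], [251.3000030517578, 205.1999969482422], [235.3000030517578, 186.1999969482422]]
side [[261.8999938964844, 175.1999969482422], [277.79998779296875, 192.39999389648438], [251.1999969482422, 204.8000030517578], [235.3000030517578, 186.1999969482422]]
scene [[263.79998779296875, 176.89999389648438], [286.79998779296875, 196.8000030517578], [267.70001220703125, 216.1999969482422], [245.3000030517578, 194.39999389648438]]
scene [[263.29998779296875, 177.10000610351562], [286.79998779296875, 196.8000030517578], [267.29998779296875, 216.3000030517578], [245.8000030517578, 194.89999389648438]]
expected wing top [[288.21617719 198.85339542]] wing base [[284.42156846 203.53499299]]
[([50, 163, 49, 53, 1189], [73.6, 188.9]), ([279, 181, 24, 45, 568], [289.4, 203.6]), ([49, 217, 44, 42, 533], [71.4, 239.4]), ([472, 330, 40, 25, 518], [492.6, 342.9]), ([480, 351, 32, 18, 280], [495.9, 359.3]), ([484, 368, 28, 16, 237], [497.8, 374.7])]
```

```bash
python3 -c "
from workcell import hand_in
print(hand_in())"
```

```text
the job is handed in; nothing more can be done
None
```

The job is handed in: the T-bolt stands square under the lips, the wing nut is tightened onto the carrier, and the carrier has not moved in the scene and side views. The clamp force wasn't measured directly, only inferred from torque and a 19 N pull test, and the hand-in returned no verdict.

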